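Fetch the immersion oil from behind the reagent bottles

ROBOT

A 6-joint arm with a two-finger parallel gripper is mounted at the origin on the work surface. World frame = base frame: x ahead of the robot, y to its left, z up, the work surface at z = 0. Lengths are in m, angles in degrees, forces in N, time in s.
With the tool pointing down it reaches from about 0.375 to 0.9 m from the base axis. Payload 3.1 kg.
Tool frame: the origin (TCP) lies where the fingers leave the gripper's body, on its centre line; the fingertips stand bot.tips_ahead ahead of it and the grasp point (between the pads) lies 51 mm ahead of it (bot.tips_ahead is the distance from the TCP to the fingertips, in m); z points along the fingers, x is the direction in which the jaws open and shut, and the axes are right-handed (so a half turn about z gives the same grasp; the last joint's range is limited). The gripper opens to 87 mm and grips with 3 to 60 N. Pads are 19 mm wide; open, the fingers measure 117 mm over their backs; the gripper's body (75 mm by 190 mm) begins 51 mm behind the grasp point.
Start: joints at [-82.42, 30.224, 82.088, -0, 67.689, -10.227], TCP at [0.191, -0.595, 0.292] pointing down, gripper open.
Joint ranges: [-176.69, 176.69], [-43.24, 126.21], [12.49, 139.97], [-82, 262], [0, 151.66], [-163.58, 163.58]. Speed limits (degrees/s): [159.86, 159.86, 180, 180, 180, 180].

INTERFACE

Orientations are given as a 3x3 rotation matrix whose columns are the frame's x, y, z axes.
In Python, from rig import bot, vision, nets gives the robot as it stands.
- The arm moves only by the tool play_rows, never from a script. Its argument "series" is a list of rows, each an object of numbers: "tx", "ty", "tz": the shift along the world's x, y, z as a fraction of full scale; "turn": the turn about the world's z as a fraction of full scale. A call has 1 to 10 rows; each row shifts and turns the commanded pose from where the row before left it; what a row does not reach is not made up. Full scale, the value 1, is 0.8 m for a shift and 60 degrees for a turn. A row lasts 1/10 s, in which the tool goes at most 50 mm and 8.59 degrees, less where a joint would pass 70% of its speed; a pose out of reach is approached as far as the arm can. A call with a number of a shift or a turn outside -1 to 1 is refused whole. A call with a gripper value outside its range is refused whole. "gripper" is the opening, from 0 (shut) to 1 (fully open), set as the call begins (left out, the last holds). The fingers move at their own pace and stop on an object; the grip force is fixed at half the most. Time passes only in rows, so rows that do not move let the fingers close. It gives the time, the measured TCP pose, the force and the opening at its end, in the units of the state.
- bot.read_state(): the state, without advancing time (a new reading comes with each control period).
- vision.capture(name): name is "scene" or "side" or "wrist"; returns a dict with "pixels" (480x640x3 uint8, blue, green, red), "fx", "fy", "cx", "cy" (pixels), "D" ([k1, k2, p1, p2, k3] as OpenCV has them; the pictures are not rectified), "extrinsics" (4x4, takes a point from camera to world coordinates). Camera axes: x right, y down, z forward; pixel columns grow to the right and rows downward; lengths in m; the calibration is good to about 2 mm. A picture is of the moment at which its call begins. There is no depth.
- bot.hand_in(): hands the job in, once; it reports no verdict.
Trained networks look in a picture, given as the dict that the camera call returned (one of the last four; its "shot" number tells which), for a name from the list of things; names that differ only in an ending like _2 or _b are one class to them, and where a whole thing is asked for, a point or a joint stands for the part that bears it (a point fixed in the world has none). Each returns a list of dicts, best first, with "confidence" (0 to 1); they miss things now and then, are a little off and sometimes report something else, mostly with a low value. They report only what shows in the picture. A call takes as long as a camera call.
- nets.look_for(picture, query): "at" ([column, row] as shares, 0 to 1, of the picture: columns of its width, rows of its height, amid what is visible of it).
- nets.masks_of(picture, query): "region" (480x640 bool, what is visible of it) and "at" ([column, row] as shares, 0 to 1, of the picture: columns of its width, rows of its height, amid what is visible of it).
The state is a dict: "time_s": time; "joint_positions": joint angles; "qvel": joint speeds; "tau": joint torques, N m; "position": TCP position; "tcp_rot": TCP orientation; "force": force on the tool from outside, world axes, zero at the start; "moment": the same for the moment, N m; "opening": opening from 0.0 (shut) to 1.0 (fully open).
Only numpy, scipy, OpenCV 4.12 (cv2) and the standard library are available. Lean on these libraries where they do the work, as an engineer would, in place of code of your own. Each camera call takes 0.05 s, during which the arm holds its last target.

TASK

The small amber immersion-oil bottle stands at the back of the blue bottle carrier, hemmed in by three tall reagent bottles: move the three tall ones out into the steel side tray, then fetch the oil bottle and stand it in the round black dish near the microscope, and only after that put each tall bottle back into the very compartment it came from. Set everything down gently, keep the bottles upright all the while, and leave the microscope, the beaker and the slide box where they are.

Things in the scene. Friction and masses are not known exactly. Their poses are not given: they have to be found in the camera images.
- red_bottle: Tall glass reagent bottle, white label with a red band, red cap. Height 150 mm; body 54 mm across up to 88 mm, shoulder tapering to a 30 mm neck at 106 mm, cap 34 mm across from 114 to 150 mm above the base: take it by the cap from above. 0.17 to 0.34 kg. Origin: centre of its underside; z up along its axis.
- green_bottle: Tall glass reagent bottle, white label with a green band, green cap. Height 150 mm; body 54 mm across up to 88 mm, shoulder tapering to a 30 mm neck at 106 mm, cap 34 mm across from 114 to 150 mm above the base: take it by the cap from above. 0.17 to 0.34 kg. Origin: centre of its underside; z up along its axis.
- yellow_bottle: Tall glass reagent bottle, white label with a yellow band, yellow cap. Height 150 mm; body 54 mm across up to 88 mm, shoulder tapering to a 30 mm neck at 106 mm, cap 34 mm across from 114 to 150 mm above the base: take it by the cap from above. 0.17 to 0.34 kg. Origin: centre of its underside; z up along its axis.
- oil_bottle: Small amber glass bottle with paper label and black cap: the immersion oil. Total height 68 mm; body 34 mm across up to 32 mm, cap 24 mm across from 44 to 68 mm above the base: take it by the cap from above. 0.03 to 0.06 kg. Starts in the carrier, at the back as seen from the robot. Origin: centre of its underside; z up along its axis.
- carrier: Blue bottle carrier, fixed: square tray 150 x 150 mm, 24 mm high, two grip lips 13 mm out on its -x and +x sides; a cross partition as high as the rim makes 4 compartments 69 x 69 mm inside; walls and floor 4 mm. Compartment centres: 36.5 mm off the middle along its own x and y. One bottle in each at the start, the oil in the +x +y one. Origin: middle of its underside, on the bench.
- side_tray: Square shallow stainless-steel tray, fixed to the bench, empty at the start: 190 x 190 mm, rim 14 mm high, walls and floor 4 mm thick, floor 182 x 182 mm inside; room for the three tall bottles side by side. Origin: middle of its underside, on the bench; x and y along its sides.
- oil_dish: Round black plastic dish, fixed to the bench near the microscope: 72 mm across, 10 mm high, wall and floor 3 mm thick, inside 60 mm across at the floor and 66 mm at the rim. Origin: middle of its underside, on the bench.
- microscope: Bystander: white and black school microscope, 3.2 kg, base 200 x 130 mm, about 390 mm high with its tube leaning towards its own +x. Origin: centre of its underside.
- beaker: Bystander: empty glass beaker, 74 mm across, 94 mm high. Origin: centre of its underside.
- slide_box: Bystander: flat wooden box for slides, 100 x 85 x 32 mm. Origin: centre of its underside.

How it is judged (in metres and radians):
On the way, in this order (a step that is already met when the one before it is completed fails the run):
1. all three tall bottles stand upright in the steel side tray, with the oil bottle still in its compartment (x of red_bottle in the frame of side_tray between -0.07 and 0.07 m and y of red_bottle in the frame of side_tray between -0.07 and 0.07 m and height (world z) of each of red_bottle, green_bottle, yellow_bottle below 0.01 m and angle between each of red_bottle, green_bottle, yellow_bottle's own z axis and vertical below 0.12 rad and x of green_bottle in the frame of side_tray between -0.07 and 0.07 m and y of green_bottle in the frame of side_tray between -0.07 and 0.07 m and x of yellow_bottle in the frame of side_tray between -0.07 and 0.07 m and y of yellow_bottle in the frame of side_tray between -0.07 and 0.07 m and distance of oil_bottle from where it was at the start of the episode below 0.03 m), for 0.2 s.
2. the oil bottle stands in the black dish while the three tall bottles are still in the side tray (horizontal distance between oil_bottle and oil_dish below 0.016 m and z of oil_bottle in the frame of oil_dish below 0.008 m and linear speed of oil_bottle below 0.02 m/s and angle between oil_bottle's own z axis and vertical below 0.1 rad and x of red_bottle in the frame of side_tray between -0.07 and 0.07 m and y of red_bottle in the frame of side_tray between -0.07 and 0.07 m and height (world z) of each of red_bottle, green_bottle, yellow_bottle below 0.01 m and angle between each of red_bottle, green_bottle, yellow_bottle's own z axis and vertical below 0.12 rad and x of green_bottle in the frame of side_tray between -0.07 and 0.07 m and y of green_bottle in the frame of side_tray between -0.07 and 0.07 m and x of yellow_bottle in the frame of side_tray between -0.07 and 0.07 m and y of yellow_bottle in the frame of side_tray between -0.07 and 0.07 m), for 0.2 s.
At the end, for the whole second after the job is handed in: Each tall bottle stands upright (within 0.1 rad) and at rest on the floor of the compartment it started in, within 16 mm of its starting point; the oil bottle stands upright and at rest on the floor of the black dish, within 16 mm of its centre; all are released (horizontal distance between oil_bottle and oil_dish below 0.016 m and z of oil_bottle in the frame of oil_dish below 0.008 m and linear speed of each of oil_bottle, red_bottle, green_bottle, yellow_bottle below 0.02 m/s and angle between each of oil_bottle, red_bottle, green_bottle, yellow_bottle's own z axis and vertical below 0.1 rad and distance of each of red_bottle, green_bottle, yellow_bottle from where it was at the start of the episode below 0.016 m); the robot touches nothing.
It fails at once if the microscope is shifted by more than 20 mm (distance of microscope from where it was at the start of the episode above 0.02 m).
It fails at once if the beaker is shifted by more than 20 mm (distance of beaker from where it was at the start of the episode above 0.02 m).
It fails at once if the slide box is shifted by more than 20 mm (distance of slide_box from where it was at the start of the episode above 0.02 m).
It fails at once if a bottle is tipped by more than 0.5 rad (about 29 degrees) (angle between any of red_bottle, green_bottle, yellow_bottle, oil_bottle's own z axis and vertical above 0.5 rad).
It fails at once if a bottle is dropped or banged down (over 110 N between a tall bottle and the carrier or tray, over 40 N between the oil bottle and the dish: a fall of several centimetres) (contact force between any of red_bottle, green_bottle, yellow_bottle and carrier above 110 N or contact force between any of red_bottle, green_bottle, yellow_bottle and side_tray above 110 N or contact force between oil_bottle and oil_dish above 40 N).
It also fails if it takes over 136 s, if anything falls off the work surface, if the arm or the gripper's body presses on something with over 40 N, if the wrist force passes 120 N, or if a joint passes its speed limit or range.

## Working session

There is one attempt and no reset: what is moved stays moved. The work goes in short steps, Python scripts to look and compute and a tool call to move; the robot and the scene stay as the last step left them, time stands still between calls to the robot, and variables do not carry over. Pictures are saved under pics/ and viewed, and the job is handed in when it is done.

Besides the shell and the picture viewer there is one more tool, called after ">>>" in YAML: its name, and indented under it one key for each argument. play_rows: Moves the arm, as the interface text tells. Shift numbers are shares of 0.8 m and turn numbers shares of 60 degrees, none past 1 either way. Its arguments: {"type":"object","properties":{"series":{"type":"array"},"gripper":{"type":"number"}},"required":["series"]}

```bash
ls; mkdir -p pics; python3 - <<'E'
from rig import bot,vision,nets
import cv2,numpy as np
print(bot.read_state(), bot.tips_ahead)
for n in ["scene","side","wrist"]:
    p=vision.capture(n); cv2.imwrite(f"pics/{n}0.png",p["pixels"])
    print(n,p["fx"],p["fy"],p["cx"],p["cy"],p["D"],np.round(p["extrinsics"],4).tolist())
E
```

```text
pics
{'time_s': 0.0, 'joint_positions': array([-8.24208752e+01,  3.02775513e+01,  8.21567643e+01, -1.54435481e-03,
        6.76886318e+01, -1.02286951e+01]), 'qvel': array([ 0.07780977,  0.03713485, -0.01568025, -0.01595756,  0.02390567,
       -0.03845715]), 'tau': array([-2.90528851e-04, -4.40041351e+01, -1.76591778e+01,  6.31905673e-02,
        5.82204515e-02, -1.74255647e-04]), 'position': array([ 0.19107002, -0.59446151,  0.29128454]), 'tcp_rot': array([[ 3.05834694e-01, -9.52084579e-01, -3.07743855e-04],
       [-9.52082277e-01, -3.05834641e-01,  2.12380034e-03],
       [-2.11615629e-03, -3.56534358e-04, -9.99997697e-01]]), 'force': array([ 0.09578487,  0.40454666, -0.96486358]), 'moment': array([ 0.02282054, -0.03615106,  0.02623908]), 'opening': 0.9950841146387678} 0.0697
scene 566.5110127501349 566.5110127501349 329.6334595199243 243.837059934583 [0.05830956 0.         0.         0.         0.        ] [[0.6085, 0.642, -0.4664, 1.2222], [0.7935, -0.4986, 0.349, -0.418], [-0.0085, -0.5825, -0.8128, 1.1142], [0.0, 0.0, 0.0, 1.0]]
side 442.53455955150116 442.53455955150116 319.35370138436105 238.72693992716873 [-0.02737284  0.          0.          0.          0.        ] [[-0.9397, -0.2339, 0.2497, 0.3861], [-0.3416, 0.5999, -0.7235, 0.7773], [0.0194, -0.7651, -0.6436, 0.6991], [0.0, 0.0, 0.0, 1.0]]
wrist 417.07775683139243 417.07775683139243 318.52717249666944 235.3787306636601 [0.02469771 0.         0.         0.         0.        ] [[0.305, -0.9196, -0.2475, 0.2585], [-0.9523, -0.295, -0.0775, -0.5727], [-0.0018, 0.2593, -0.9658, 0.3843], [0.0, 0.0, 0.0, 1.0]]
```

View pics/scene0.png

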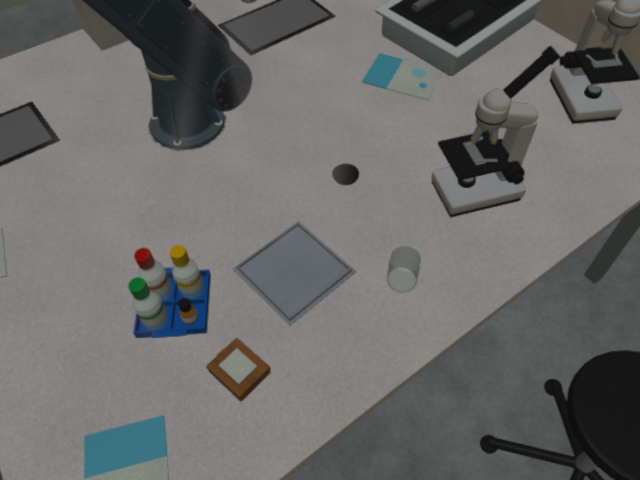

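View pics/side0.png

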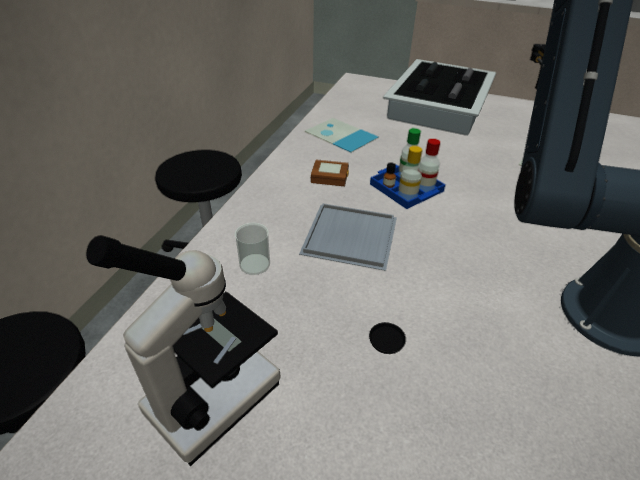

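View pics/wrist0.png

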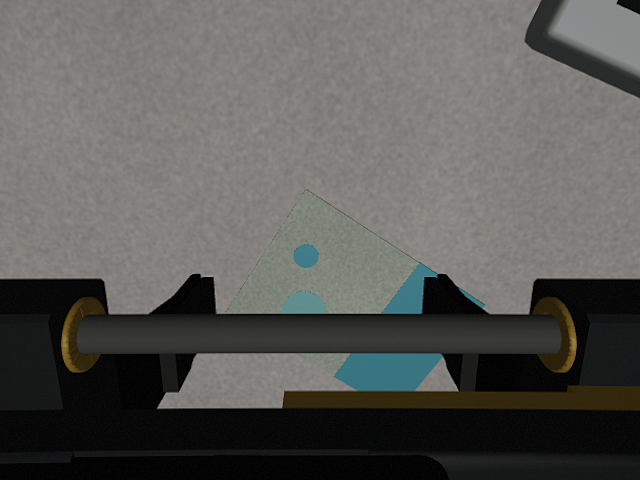

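```bash
cat > h.py <<'E'
from rig import bot,vision,nets
import cv2,numpy as np
def ray(p,uv):
    K=np.array([[p["fx"],0,p["cx"]],[0,p["fy"],p["cy"]],[0,0,1]])
    n=cv2.undistortPoints(np.array([[uv]],float),K,np.array(p["D"]))[0,0]
    E=np.array(p["extrinsics"]); d=E[:3,:3]@np.r_[n,1]
    return E[:3,3],d/np.linalg.norm(d)
def onz(p,uv,z):
    o,d=ray(p,uv); return o+d*(z-o[2])/d[2]
def tri(L):
    A=np.zeros((3,3));b=np.zeros(3)
    for p,uv in L:
        o,d=ray(p,uv);M=np.eye(3)-np.outer(d,d);A+=M;b+=M@o
    return np.linalg.solve(A,b)
def proj(p,X):
    K=np.array([[p["fx"],0,p["cx"]],[0,p["fy"],p["cy"]],[0,0,1]])
    E=np.linalg.inv(np.array(p["extrinsics"]))
    return cv2.projectPoints(np.atleast_2d(np.array(X,float)),cv2.Rodrigues(E[:3,:3])[0],E[:3,3],K,np.array(p["D"]))[0][:,0]
E
python3 - <<'E'
from h import *
P={n:vision.capture(n) for n in ["scene","side"]}
def cent(m): ys,xs=np.nonzero(m); return [xs.mean(),ys.mean()]
big={n:cv2.cvtColor(p["pixels"],cv2.COLOR_BGR2HSV) for n,p in P.items()}
for q in ["red_bottle","green_bottle","yellow_bottle","oil_bottle","carrier","side_tray","oil_dish","beaker","slide_box","microscope"]:
    for n,p in P.items():
        r=nets.masks_of(p,q)
        if not r: print(q,n,None); continue
        m=r[0]["region"]; c=cent(m)
        ys,xs=np.nonzero(m)
        print(q,n,round(r[0]["confidence"],2),np.round(c,1),m.sum(),xs.min(),xs.max(),ys.min(),ys.max(),"z0",np.round(onz(p,c,0.0),3)[:2], len(r))
        np.save(f"pics/{n}_{q}.npy",m)
        if "bottle" in q and q!="oil_bottle":
            H=big[n];h=H[...,0].astype(int)
            t={"red_bottle":0,"green_bottle":65,"yellow_bottle":24}[q]
            dh=np.minimum(abs(h-t),180-abs(h-t))
            k=cv2.dilate(m.astype(np.uint8),np.ones((5,5)))>0
            cm=(dh<9)&(H[...,1]>170)&(H[...,2]>60)&k
            nn,lab,st,ce=cv2.connectedComponentsWithStats(cm.astype(np.uint8))
            for i in range(1,nn):
                if st[i,4]>30: print("   cap",st[i],np.round(ce[i],1),np.round(onz(p,ce[i],.136),3))
for n,p in P.items():
    pts=dict(scene=(100,220,150,140),side=(290,110,180,170))[n]
    x,y,w,h=pts
    cv2.imwrite(f"pics/{n}z.png",cv2.resize(p["pixels"][y:y+h,x:x+w],None,fx=4,fy=4,interpolation=cv2.INTER_CUBIC))
    np.save(f"pics/{n}_im.npy",p["pixels"])
E
```

```text
red_bottle scene 0.86 [152.7 273.3] 1067 134 171 247 300 z0 [ 0.397 -0.316] 1
   cap [135 249  15  19 199] [142.1 256.8] [ 0.448 -0.327  0.136]
red_bottle side 0.96 [430.  165.6] 781 420 439 139 191 z0 [ 0.458 -0.463] 1
   cap [426 139  14  16 167] [432.8 146.4] [ 0.453 -0.325  0.136]
   cap [422 174  15   4  41] [428.8 175.5] [ 0.44  -0.174  0.136]
green_bottle scene 0.96 [147.4 304.1] 1220 128 167 278 328 z0 [ 0.464 -0.363] 1
   cap [129 278  16  15 171] [136.4 284.9] [ 0.503 -0.367  0.136]
green_bottle side 0.91 [409.2 146. ] 370 399 420 129 173 z0 [ 0.543 -0.564] 2
   cap [409 129  11   5  47] [414.2 131.1] [ 0.516 -0.396  0.136]
yellow_bottle scene 0.76 [185.8 272.7] 1232 169 203 245 298 z0 [ 0.443 -0.255] 1
   cap [170 246  18  20 269] [178.9 255.3] [ 0.491 -0.265  0.136]
   cap [178 277  21  10  43] [189.3 283.3] [ 0.565 -0.282  0.136]
yellow_bottle side None
oil_bottle scene 0.64 [187.  311.4] 391 178 197 298 324 z0 [ 0.535 -0.303] 1
oil_bottle side 0.72 [390.  175.1] 307 383 396 161 188 z0 [ 0.562 -0.362] 1
carrier scene None
carrier side 0.72 [403.5 189.1] 958 370 445 165 208 z0 [ 0.508 -0.303] 1
side_tray scene 0.84 [293.8 271.7] 6540 234 355 221 324 z0 [ 0.595 -0.055] 1
side_tray side 0.84 [350.4 236.4] 4709 299 396 204 270 z0 [ 0.589 -0.045] 1
oil_dish scene 0.63 [344.5 173.6] 442 332 357 163 184 z0 [0.425 0.231] 1
oil_dish side 0.9 [386.9 337.7] 946 368 405 322 353 z0 [0.432 0.225] 1
beaker scene 0.9 [403.4 266.9] 1346 387 421 243 291 z0 [0.742 0.156] 1
beaker side 0.63 [252.4 247.6] 1541 235 269 222 274 z0 [0.795 0.08 ] 1
slide_box scene 0.73 [238.4 368.8] 2265 206 270 338 400 z0 [ 0.72  -0.285] 1
slide_box side 0.9 [329.6 172.6] 778 311 348 161 185 z0 [ 0.734 -0.308] 1
microscope scene 0.93 [491.1 149.2] 9322 431 559 47 215 z0 [0.601 0.6  ] 1
microscope side 0.8 [191.8 347.5] 22601 86 280 234 464 z0 [0.773 0.38 ] 1
```

View pics/scenez.png

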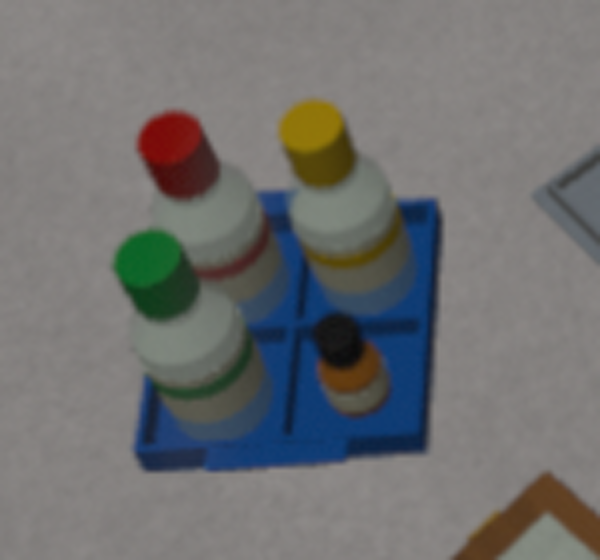

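View pics/sidez.png

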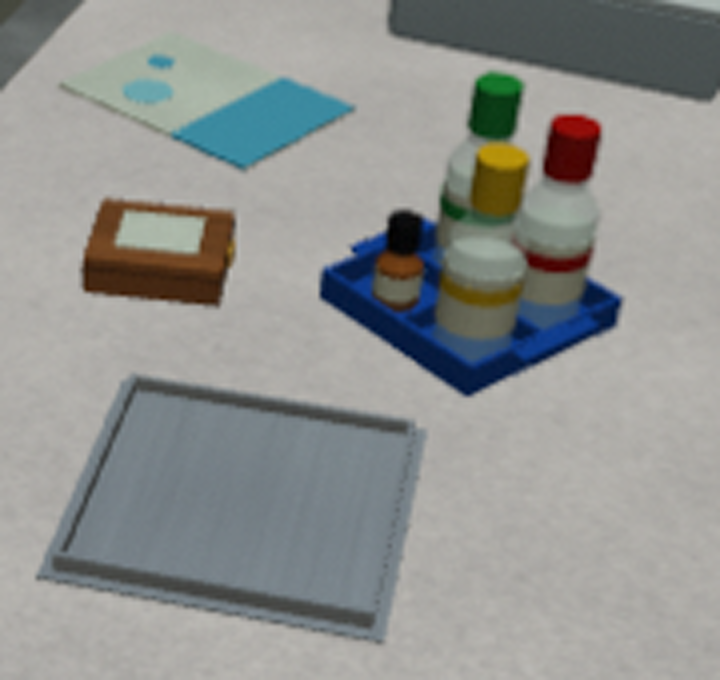

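```bash
python3 - <<'E'
from h import *
P={n:vision.capture(n) for n in ["scene","side"]}
S=lambda x,y:[100+(x-1.5)/4,220+(y-1.5)/4]
D=lambda x,y:[290+(x-1.5)/4,110+(y-1.5)/4]
for nm,a,b,z in [("red",(171,138),(575,126),.154),("green",(150,259),(498,83),.154),("yellow",(312,127),(501,154),.154),("oil",(337,332),(404,218),.072)]:
    print(nm,np.round(tri([(P["scene"],S(*a)),(P["side"],D(*b))]),4),np.round(onz(P["scene"],S(*a),z),4),np.round(onz(P["side"],D(*b),z),4))
for nm,l in [("scene",[(438,202),(427,437),(138,450)])]:
    for u in l: print(nm,np.round(onz(P[nm],S(*u),.024),4))
for u in [(322,278),(470,378),(620,300)]: print("side",np.round(onz(P["side"],D(*u),.024),4))
# tray
for n in P:
    m=np.load(f"pics/{n}_side_tray.npy").astype(np.uint8)
    c=max(cv2.findContours(m,0,1)[0],key=cv2.contourArea)
    hl=cv2.convexHull(c); ap=cv2.approxPolyDP(hl,6,True)[:,0]
    print(n,[(u.tolist(),np.round(onz(P[n],u,.010)[:2],3).tolist()) for u in ap])
    im=P[n]["pixels"]
    m=np.load(f"pics/{n}_oil_dish.npy")
    x,y,w,h=dict(scene=(310,140,80,70),side=(340,300,100,80))[n]
    cv2.imwrite(f"pics/{n}d.png",cv2.resize(im[y:y+h,x:x+w],None,fx=6,fy=6,interpolation=cv2.INTER_CUBIC))
x,y,w,h=220,210,150,130
cv2.imwrite("pics/scenet.png",cv2.resize(P["scene"]["pixels"][y:y+h,x:x+w],None,fx=4,fy=4,interpolation=cv2.INTER_CUBIC))
E
```

```text
red [ 0.4543 -0.3248  0.1517] [ 0.456  -0.3251  0.154 ] [ 0.4541 -0.3199  0.154 ]
green [ 0.514  -0.3663  0.1519] [ 0.5159 -0.3663  0.154 ] [ 0.5132 -0.3626  0.154 ]
yellow [ 0.493  -0.2649  0.153 ] [ 0.494 -0.265  0.154] [ 0.4927 -0.263   0.154 ]
oil [ 0.5555 -0.305   0.0701] [ 0.5568 -0.3052  0.072 ] [ 0.5549 -0.302   0.072 ]
scene [ 0.4861 -0.2129  0.024 ]
scene [ 0.6124 -0.2935  0.024 ]
scene [ 0.525  -0.4176  0.024 ]
side [ 0.6035 -0.2809  0.024 ]
side [ 0.4809 -0.1988  0.024 ]
side [ 0.4006 -0.3316  0.024 ]
scene [([298, 221], [0.486, 0.037]), ([355, 272], [0.688, 0.054]), ([288, 324], [0.703, -0.146]), ([234, 267], [0.505, -0.16])]
side [([319, 207], [0.699, -0.12]), ([394, 215], [0.505, -0.158]), ([386, 269], [0.478, 0.048]), ([301, 255], [0.673, 0.073])]
```

View pics/scened.png

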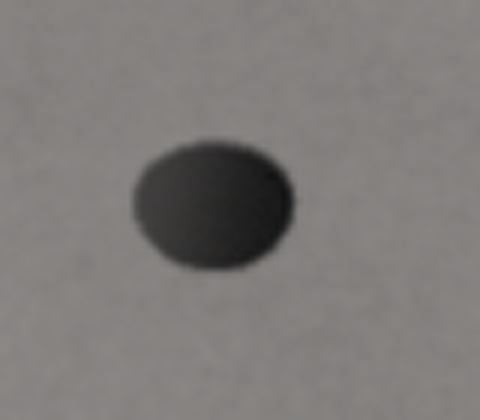

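View pics/sided.png

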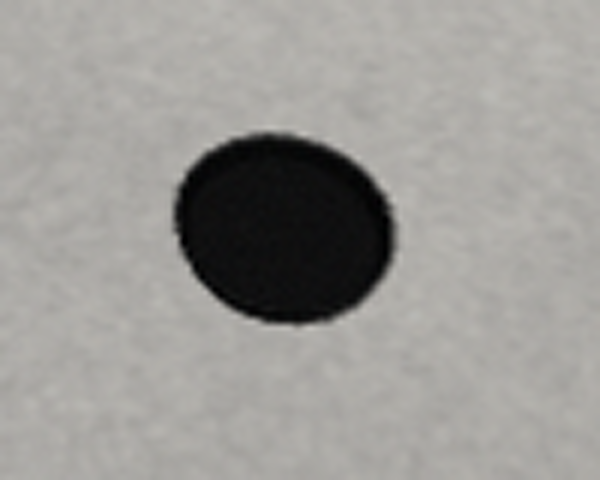

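View pics/scenet.png

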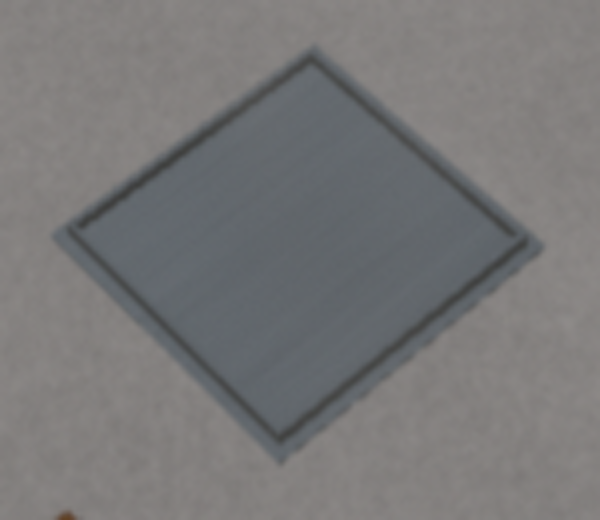

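```bash
python3 - <<'E'
from h import *
from scipy.optimize import least_squares
P={n:vision.capture(n) for n in ["scene","side"]}
for u in [(452,215),(523,201),(432,182)]: print("scope scene",np.round(onz(P["scene"],u,0),3))
for u in [(280,382),(190,463),(140,407)]: print("scope side",np.round(onz(P["side"],u,0),3))
print("stage",np.round(tri([(P["scene"],(438,139)),(P["side"],(278,332))]),3))
T=lambda x,y:[220+(x-1.5)/4,210+(y-1.5)/4]
print("tray scene",[np.round(onz(P["scene"],T(*u),.014),3)[:2].tolist() for u in [(313,46),(544,244),(280,450),(52,232)]])
D=lambda x,y:[290+(x-1.5)/4,110+(y-1.5)/4]
print("tray side",[np.round(onz(P["side"],D(*u),.014),3)[:2].tolist() for u in [(130,376),(424,430),(383,628),(40,566)]])
s=lambda x,y:[310+(x-2.5)/6,140+(y-2.5)/6]; d=lambda x,y:[340+(x-2.5)/6,300+(y-2.5)/6]
print("dish",np.round(onz(P["scene"],s(214,205),.006),4),np.round(onz(P["side"],d(286,229),.006),4))
E
```

```text
scope scene [0.7   0.356 0.   ]
scope scene [0.777 0.528 0.   ]
scope scene [0.589 0.393 0.   ]
scope side [0.588 0.388 0.   ]
scope side [0.66  0.565 0.   ]
scope side [0.789 0.516 0.   ]
stage [0.582 0.391 0.148]
tray scene [[0.488, 0.035], [0.688, 0.056], [0.704, -0.142], [0.507, -0.165]]
tray side [[0.695, -0.132], [0.499, -0.145], [0.48, 0.045], [0.679, 0.066]]
dish [0.4311 0.2288 0.006 ] [0.4311 0.2298 0.006 ]
```

>>> play_rows:
  series:
    - {"tx": 0.01, "ty": 0.01}
    - {"tx": 0.03, "ty": 0.03}
    - {"tx": 0.04, "ty": 0.0425, "turn": -0.0304}
    - {"tx": 0.04, "ty": 0.0425, "turn": -0.0304}
    - {"tx": 0.04, "ty": 0.0425, "turn": -0.0304}
    - {"tx": 0.04, "ty": 0.0425, "turn": -0.0304}
    - {"tx": 0.04, "ty": 0.0425}
    - {"tx": 0.04, "ty": 0.0425}
    - {"tx": 0.04, "ty": 0.0425}
    - {"tx": 0.0575, "ty": 0.076}
  gripper: 0.7

```text
invalid input
```

>>> play_rows:
  series:
    - {"tx": 0.01, "ty": 0.01, "tz": 0, "turn": 0}
    - {"tx": 0.03, "ty": 0.03, "tz": 0, "turn": 0}
  gripper: 0.7

```text
time_s: 1.65
position: [0.2222, -0.5644, 0.2922]
tcp_rot: [[0.303, -0.953, -0.0], [-0.953, -0.303, -0.002], [0.002, 0.001, -1.0]]
force: [0.6, 0.4, -0.2]
opening: 0.896
```

>>> play_rows:
  series:
    - {"tx": 0.034, "ty": 0.038, "tz": 0, "turn": -0.03}
    - {"tx": 0.034, "ty": 0.038, "tz": 0, "turn": -0.03}
    - {"tx": 0.034, "ty": 0.038, "tz": 0, "turn": -0.03}
    - {"tx": 0.034, "ty": 0.038, "tz": 0, "turn": -0.032}
    - {"tx": 0.034, "ty": 0.038, "tz": 0, "turn": 0}
    - {"tx": 0.034, "ty": 0.038, "tz": 0, "turn": 0}
    - {"tx": 0.034, "ty": 0.038, "tz": 0, "turn": 0}
    - {"tx": 0.034, "ty": 0.038, "tz": 0, "turn": 0}
    - {"tx": 0.034, "ty": 0.038, "tz": 0, "turn": 0}
    - {"tx": 0.0315, "ty": 0.031, "tz": 0, "turn": 0}

```text
time_s: 2.65
position: [0.4941, -0.2618, 0.2924]
tcp_rot: [[0.183, -0.983, -0.0], [-0.983, -0.183, 0.001], [-0.001, -0.0, -1.0]]
force: [1.5, -0.9, 0.5]
opening: 0.706
```

>>> play_rows:
  series:
    - {"tx": 0, "ty": 0, "tz": 0, "turn": 0}
    - {"tx": 0, "ty": 0, "tz": 0, "turn": 0}

```text
time_s: 2.85
position: [0.4935, -0.2633, 0.2922]
tcp_rot: [[0.185, -0.983, -0.0], [-0.983, -0.185, -0.0], [-0.0, 0.0, -1.0]]
force: [0.3, 0.3, 0.0]
opening: 0.704
```

```bash
python3 - <<'E'
from h import *
s=bot.read_state(); print(s["position"],s["joint_positions"])
p=vision.capture("wrist"); cv2.imwrite("pics/w1.png",p["pixels"])
for n,X in [("r",(.4543,-.3235,.154)),("g",(.514,-.365,.154)),("y",(.493,-.2645,.154)),("o",(.5555,-.3045,.072))]: print(n,proj(p,X))
E
```

```text
[ 0.49346056 -0.26332274  0.29224636] [-3.95242775e+01  2.51653739e+01  9.16208688e+01 -2.02741281e-02
  6.32310210e+01  3.98467164e+01]
r [[404.44831514 327.65902938]]
g [[499.30285535 247.34278774]]
y [[320.9982881 250.8759507]]
o [[389.64585047 147.4823058 ]]
```

View pics/w1.png

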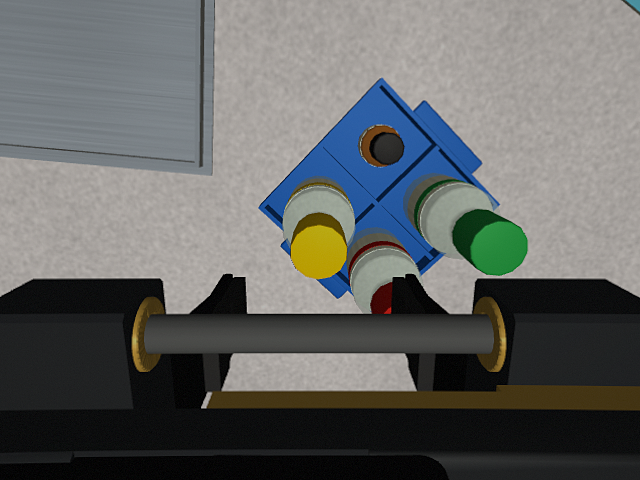

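>>> play_rows:
  series:
    - {"tx": 0.002, "ty": -0.001, "tz": -0.01, "turn": 0}
    - {"tx": 0, "ty": 0, "tz": -0.02, "turn": 0}
    - {"tx": 0, "ty": 0, "tz": -0.025, "turn": 0}
    - {"tx": 0, "ty": 0, "tz": -0.025, "turn": 0}
    - {"tx": 0, "ty": 0, "tz": -0.02, "turn": 0}
    - {"tx": 0, "ty": 0, "tz": -0.015, "turn": 0}
    - {"tx": 0, "ty": 0, "tz": -0.01, "turn": 0}
    - {"tx": 0, "ty": 0, "tz": -0.006, "turn": 0}
    - {"tx": 0, "ty": 0, "tz": 0, "turn": 0}

```text
time_s: 3.8
position: [0.4946, -0.2656, 0.187]
tcp_rot: [[0.182, -0.983, -0.001], [-0.983, -0.182, 0.0], [-0.001, 0.0, -1.0]]
force: [0.1, -0.1, 0.2]
opening: 0.701
```

>>> play_rows:
  series:
    - {"tx": 0, "ty": 0, "tz": 0, "turn": 0}
    - {"tx": 0, "ty": 0, "tz": 0, "turn": 0}
    - {"tx": 0, "ty": 0, "tz": 0, "turn": 0}
    - {"tx": 0, "ty": 0, "tz": 0, "turn": 0}
    - {"tx": 0, "ty": 0, "tz": 0, "turn": 0}
    - {"tx": 0, "ty": 0, "tz": 0, "turn": 0}
    - {"tx": 0, "ty": 0, "tz": 0, "turn": 0}
  gripper: 0.2

```text
time_s: 4.5
position: [0.4948, -0.2652, 0.1877]
tcp_rot: [[0.182, -0.983, 0.0], [-0.983, -0.182, 0.0], [-0.0, -0.0, -1.0]]
force: [-0.5, 2.1, 3.5]
opening: 0.384
```

>>> play_rows:
  series:
    - {"tx": 0, "ty": 0, "tz": 0.005, "turn": 0}
    - {"tx": 0, "ty": 0, "tz": 0.01, "turn": 0}
    - {"tx": 0, "ty": 0, "tz": 0.02, "turn": 0}
    - {"tx": 0, "ty": 0, "tz": 0.03, "turn": 0}
    - {"tx": 0, "ty": 0, "tz": 0.03, "turn": 0}
    - {"tx": 0, "ty": 0, "tz": 0.03, "turn": 0}
    - {"tx": 0, "ty": 0, "tz": 0.03, "turn": 0}
    - {"tx": 0, "ty": 0, "tz": 0.025, "turn": 0}
    - {"tx": 0, "ty": 0, "tz": 0.02, "turn": 0}
    - {"tx": 0, "ty": 0, "tz": 0.01, "turn": 0}

```text
time_s: 5.5
position: [0.495, -0.2658, 0.3574]
tcp_rot: [[0.182, -0.983, 0.002], [-0.983, -0.182, -0.002], [0.003, -0.002, -1.0]]
force: [-0.0, -0.5, -2.5]
opening: 0.384
```

```bash
python3 - <<'E'
from h import *
s=bot.read_state(); print(s["position"],s["force"],s["opening"])
p=vision.capture("side"); cv2.imwrite("pics/s2.png",p["pixels"])
E
```

```text
[ 0.49502773 -0.2657629   0.3573814 ] [-0.01826316 -0.51691258 -2.48298728] 0.38437887474331156
```

View pics/s2.png

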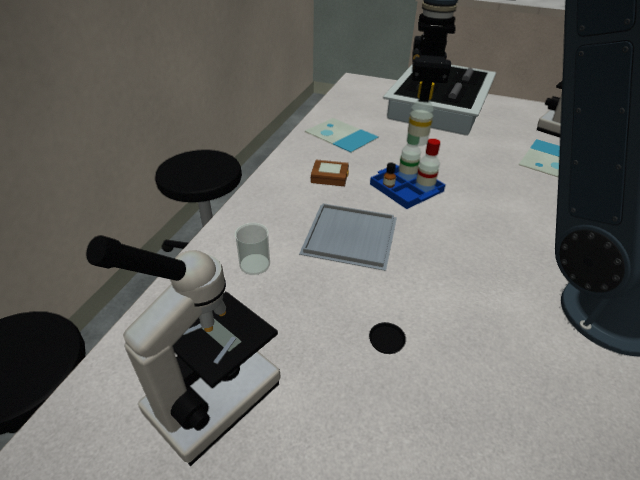

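>>> play_rows:
  series:
    - {"tx": 0.008, "ty": 0.016, "tz": 0, "turn": 0}
    - {"tx": 0.014, "ty": 0.026, "tz": 0, "turn": 0}
    - {"tx": 0.02, "ty": 0.04, "tz": 0, "turn": 0}
    - {"tx": 0.024, "ty": 0.046, "tz": 0, "turn": 0}
    - {"tx": 0.024, "ty": 0.046, "tz": 0, "turn": 0}
    - {"tx": 0.024, "ty": 0.046, "tz": 0, "turn": 0}
    - {"tx": 0.02, "ty": 0.04, "tz": 0, "turn": 0}
    - {"tx": 0.017, "ty": 0.033, "tz": 0, "turn": 0}
    - {"tx": 0.012, "ty": 0.023, "tz": 0, "turn": 0}
    - {"tx": 0.006, "ty": 0.014, "tz": 0, "turn": 0}

```text
time_s: 6.55
position: [0.6299, 0.0015, 0.3536]
tcp_rot: [[0.184, -0.983, -0.003], [-0.983, -0.184, 0.001], [-0.002, 0.003, -1.0]]
force: [1.0, -0.4, -2.8]
opening: 0.384
```

>>> play_rows:
  series:
    - {"tx": 0, "ty": 0, "tz": -0.01, "turn": 0}
    - {"tx": 0, "ty": 0, "tz": -0.02, "turn": 0}
    - {"tx": 0, "ty": 0, "tz": -0.03, "turn": 0}
    - {"tx": 0, "ty": 0, "tz": -0.03, "turn": 0}
    - {"tx": 0, "ty": 0, "tz": -0.03, "turn": 0}
    - {"tx": 0, "ty": 0, "tz": -0.03, "turn": 0}
    - {"tx": 0, "ty": 0, "tz": -0.025, "turn": 0}
    - {"tx": 0, "ty": 0, "tz": -0.015, "turn": 0}
    - {"tx": 0, "ty": 0, "tz": -0.01, "turn": 0}
    - {"tx": 0, "ty": 0, "tz": -0.005, "turn": 0}

```text
time_s: 7.55
position: [0.6297, -0.0019, 0.1908]
tcp_rot: [[0.181, -0.983, -0.001], [-0.983, -0.181, 0.0], [-0.0, 0.001, -1.0]]
force: [0.1, 0.0, -2.1]
opening: 0.381
```

```bash
python3 - <<'E'
from h import *
s=bot.read_state(); print(s["position"],s["force"],s["opening"])
p=vision.capture("side"); cv2.imwrite("pics/s3.png",cv2.resize(p["pixels"][80:300,260:460],None,fx=3,fy=3))
E
```

```text
[ 0.62970732 -0.00191573  0.19075999] [ 0.13147378  0.04361513 -2.14587151] 0.381439466325786
```

View pics/s3.png

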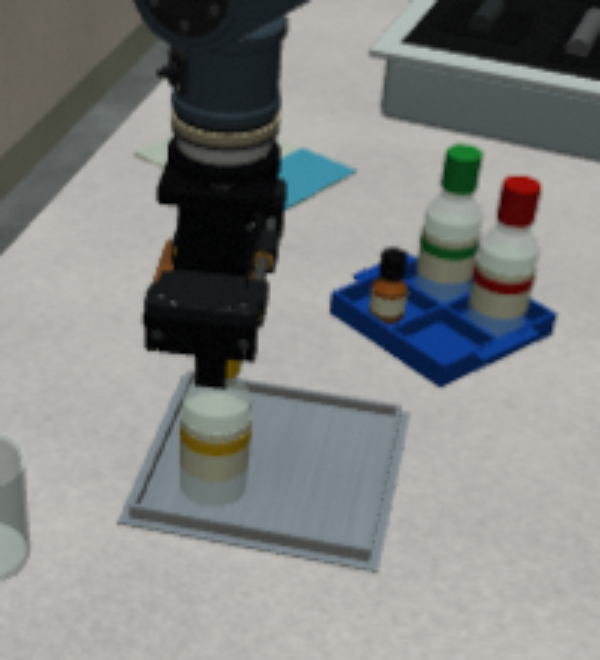

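>>> play_rows:
  series:
    - {"tx": 0, "ty": 0, "tz": -0.0015, "turn": 0}
    - {"tx": 0, "ty": 0, "tz": -0.0015, "turn": 0}
    - {"tx": 0, "ty": 0, "tz": -0.001, "turn": 0}
    - {"tx": 0, "ty": 0, "tz": 0, "turn": 0}
    - {"tx": 0, "ty": 0, "tz": 0, "turn": 0}

```text
time_s: 8.1
position: [0.6301, -0.0014, 0.1886]
tcp_rot: [[0.182, -0.983, 0.001], [-0.983, -0.182, -0.0], [0.0, -0.001, -1.0]]
force: [-0.4, -0.0, -2.3]
opening: 0.386
```

>>> play_rows:
  series:
    - {"tx": 0, "ty": 0, "tz": 0, "turn": 0}
    - {"tx": 0, "ty": 0, "tz": 0, "turn": 0}
    - {"tx": 0, "ty": 0, "tz": 0, "turn": 0}
    - {"tx": 0, "ty": 0, "tz": 0, "turn": 0}
    - {"tx": 0, "ty": 0, "tz": 0, "turn": 0}
  gripper: 0.7

```text
time_s: 8.6
position: [0.6301, -0.0015, 0.1884]
tcp_rot: [[0.182, -0.983, 0.0], [-0.983, -0.182, -0.0], [0.0, -0.0, -1.0]]
force: [-0.2, 0.5, -0.2]
opening: 0.681
```

>>> play_rows:
  series:
    - {"tx": 0, "ty": 0, "tz": 0.01, "turn": 0}
    - {"tx": 0, "ty": 0, "tz": 0.03, "turn": 0}
    - {"tx": 0, "ty": 0, "tz": 0.04, "turn": 0}
    - {"tx": 0, "ty": 0, "tz": 0.04, "turn": 0}
    - {"tx": -0.02, "ty": -0.06, "tz": 0.02, "turn": 0}
    - {"tx": -0.02, "ty": -0.06, "tz": 0, "turn": 0}
    - {"tx": -0.02, "ty": -0.06, "tz": 0, "turn": 0}
    - {"tx": -0.02, "ty": -0.06, "tz": 0, "turn": 0}
    - {"tx": -0.02, "ty": -0.06, "tz": 0, "turn": 0}
    - {"tx": -0.02, "ty": -0.06, "tz": 0, "turn": 0}

```text
time_s: 9.6
position: [0.535, -0.2856, 0.3002]
tcp_rot: [[0.182, -0.983, 0.001], [-0.983, -0.182, -0.001], [0.001, -0.001, -1.0]]
force: [0.8, -0.4, 0.3]
opening: 0.702
```

>>> play_rows:
  series:
    - {"tx": -0.018, "ty": -0.055, "tz": -0.01, "turn": 0}
    - {"tx": -0.007, "ty": -0.04, "tz": -0.02, "turn": 0}
    - {"tx": 0, "ty": 0, "tz": -0.02, "turn": 0}
    - {"tx": 0, "ty": 0, "tz": 0, "turn": 0}
    - {"tx": 0, "ty": 0, "tz": 0, "turn": 0}

```text
time_s: 10.1
position: [0.5158, -0.3595, 0.2596]
tcp_rot: [[0.182, -0.983, -0.0], [-0.983, -0.182, 0.001], [-0.001, 0.0, -1.0]]
force: [0.1, -0.1, 1.1]
opening: 0.696
```

```bash
python3 - <<'E'
from h import *
s=bot.read_state(); print(s["position"],s["force"],s["opening"])
p=vision.capture("wrist"); cv2.imwrite("pics/w4.png",p["pixels"])
for n,X in [("r",(.4543,-.3235,.154)),("g",(.514,-.365,.154)),("o",(.5555,-.3045,.072))]: print(n,proj(p,X))
E
```

```text
[ 0.51577681 -0.35946278  0.25961452] [ 0.07246658 -0.07310134  1.14790985] 0.6960809919188419
r [[232.46253349 364.05493483]]
g [[329.47678597 273.96995602]]
o [[248.47063634 157.12851612]]
```

View pics/w4.png

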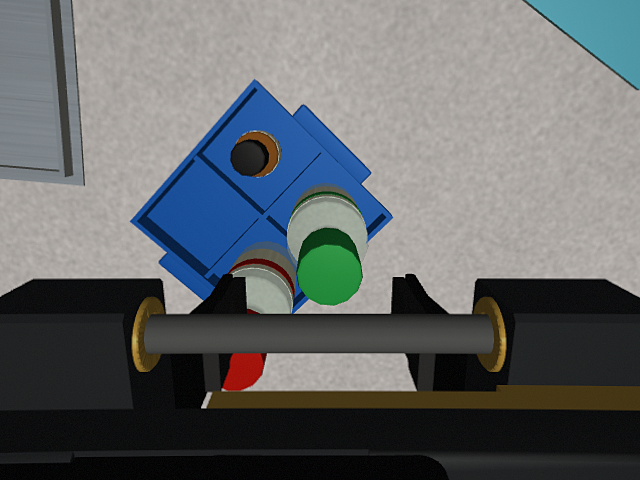

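>>> play_rows:
  series:
    - {"tx": -0.002, "ty": -0.007, "tz": -0.005, "turn": 0}
    - {"tx": 0, "ty": 0, "tz": -0.01, "turn": 0}
    - {"tx": 0, "ty": 0, "tz": -0.02, "turn": 0}
    - {"tx": 0, "ty": 0, "tz": -0.02, "turn": 0}
    - {"tx": 0, "ty": 0, "tz": -0.015, "turn": 0}
    - {"tx": 0, "ty": 0, "tz": -0.01, "turn": 0}
    - {"tx": 0, "ty": 0, "tz": -0.006, "turn": 0}
    - {"tx": 0, "ty": 0, "tz": -0.004, "turn": 0}
    - {"tx": 0, "ty": 0, "tz": 0, "turn": 0}
    - {"tx": 0, "ty": 0, "tz": 0, "turn": 0}

```text
time_s: 11.15
position: [0.5145, -0.3656, 0.1878]
tcp_rot: [[0.182, -0.983, 0.001], [-0.983, -0.182, -0.001], [0.001, -0.001, -1.0]]
force: [0.5, -1.0, -0.4]
opening: 0.7
```

>>> play_rows:
  series:
    - {"tx": 0, "ty": 0, "tz": 0, "turn": 0}
    - {"tx": 0, "ty": 0, "tz": 0, "turn": 0}
    - {"tx": 0, "ty": 0, "tz": 0, "turn": 0}
    - {"tx": 0, "ty": 0, "tz": 0, "turn": 0}
    - {"tx": 0, "ty": 0, "tz": 0, "turn": 0}
    - {"tx": 0, "ty": 0, "tz": 0, "turn": 0}
    - {"tx": 0, "ty": 0, "tz": 0, "turn": 0}
  gripper: 0.2

```text
time_s: 11.85
position: [0.5143, -0.3654, 0.1874]
tcp_rot: [[0.182, -0.983, 0.0], [-0.983, -0.182, -0.0], [0.0, -0.0, -1.0]]
force: [-0.8, 0.6, 1.5]
opening: 0.383
```

>>> play_rows:
  series:
    - {"tx": 0, "ty": 0, "tz": 0.005, "turn": 0}
    - {"tx": 0, "ty": 0, "tz": 0.01, "turn": 0}
    - {"tx": 0, "ty": 0, "tz": 0.02, "turn": 0}
    - {"tx": 0, "ty": 0, "tz": 0.03, "turn": 0}
    - {"tx": 0, "ty": 0, "tz": 0.03, "turn": 0}
    - {"tx": 0, "ty": 0, "tz": 0.03, "turn": 0}
    - {"tx": 0, "ty": 0, "tz": 0.03, "turn": 0}
    - {"tx": 0, "ty": 0, "tz": 0.025, "turn": 0}
    - {"tx": 0, "ty": 0, "tz": 0.02, "turn": 0}
    - {"tx": 0, "ty": 0, "tz": 0.01, "turn": 0}

```text
time_s: 12.85
position: [0.5145, -0.3656, 0.3575]
tcp_rot: [[0.182, -0.983, 0.002], [-0.983, -0.182, -0.002], [0.003, -0.002, -1.0]]
force: [0.3, 0.3, -2.1]
opening: 0.386
```

>>> play_rows:
  series:
    - {"tx": 0.002, "ty": 0.02, "tz": 0, "turn": 0}
    - {"tx": 0.004, "ty": 0.035, "tz": 0, "turn": 0}
    - {"tx": 0.005, "ty": 0.052, "tz": 0, "turn": 0}
    - {"tx": 0.005, "ty": 0.06, "tz": 0, "turn": 0}
    - {"tx": 0.005, "ty": 0.06, "tz": 0, "turn": 0}
    - {"tx": 0.005, "ty": 0.06, "tz": 0, "turn": 0}
    - {"tx": 0.005, "ty": 0.055, "tz": 0, "turn": 0}
    - {"tx": 0.004, "ty": 0.045, "tz": 0, "turn": 0}
    - {"tx": 0.003, "ty": 0.035, "tz": 0, "turn": 0}
    - {"tx": 0.001, "ty": 0.022, "tz": 0, "turn": 0}

```text
time_s: 13.85
position: [0.5439, -0.0065, 0.3541]
tcp_rot: [[0.185, -0.983, -0.003], [-0.983, -0.185, 0.002], [-0.002, 0.003, -1.0]]
force: [0.0, -1.0, -2.0]
opening: 0.38
```

>>> play_rows:
  series:
    - {"tx": 0, "ty": 0, "tz": -0.01, "turn": 0}
    - {"tx": 0, "ty": 0, "tz": -0.02, "turn": 0}
    - {"tx": 0, "ty": 0, "tz": -0.03, "turn": 0}
    - {"tx": 0, "ty": 0, "tz": -0.03, "turn": 0}
    - {"tx": 0, "ty": 0, "tz": -0.03, "turn": 0}
    - {"tx": 0, "ty": 0, "tz": -0.03, "turn": 0}
    - {"tx": 0, "ty": 0, "tz": -0.025, "turn": 0}
    - {"tx": 0, "ty": 0, "tz": -0.015, "turn": 0}
    - {"tx": 0, "ty": 0, "tz": -0.01, "turn": 0}
    - {"tx": 0, "ty": 0, "tz": -0.005, "turn": 0}

```text
time_s: 14.85
position: [0.5451, -0.0104, 0.1905]
tcp_rot: [[0.182, -0.983, -0.001], [-0.983, -0.182, 0.0], [-0.0, 0.001, -1.0]]
force: [-0.3, -0.1, -2.0]
opening: 0.387
```

```bash
python3 - <<'E'
from h import *
s=bot.read_state(); print(s["position"],s["force"],s["opening"])
p=vision.capture("side"); cv2.imwrite("pics/s5.png",cv2.resize(p["pixels"][80:300,260:460],None,fx=3,fy=3))
E
```

```text
[ 0.54513617 -0.01037364  0.19054655] [-0.26187418 -0.05437989 -1.97954622] 0.3870666760888249
```

View pics/s5.png

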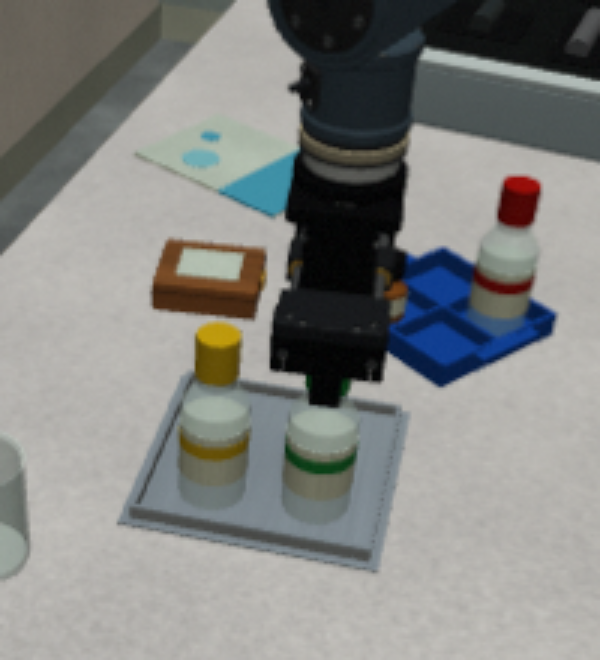

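>>> play_rows:
  series:
    - {"tx": 0, "ty": 0, "tz": -0.0015, "turn": 0}
    - {"tx": 0, "ty": 0, "tz": -0.0015, "turn": 0}
    - {"tx": 0, "ty": 0, "tz": -0.001, "turn": 0}
    - {"tx": 0, "ty": 0, "tz": 0, "turn": 0}
    - {"tx": 0, "ty": 0, "tz": 0, "turn": 0}

```text
time_s: 15.4
position: [0.5455, -0.0102, 0.1884]
tcp_rot: [[0.182, -0.983, 0.001], [-0.983, -0.182, -0.0], [0.0, -0.001, -1.0]]
force: [-0.1, 0.4, -1.8]
opening: 0.38
```

>>> play_rows:
  series:
    - {"tx": 0, "ty": 0, "tz": 0, "turn": 0}
    - {"tx": 0, "ty": 0, "tz": 0, "turn": 0}
    - {"tx": 0, "ty": 0, "tz": 0, "turn": 0}
    - {"tx": 0, "ty": 0, "tz": 0, "turn": 0}
    - {"tx": 0, "ty": 0, "tz": 0, "turn": 0}
  gripper: 0.7

```text
time_s: 15.9
position: [0.5455, -0.0102, 0.1882]
tcp_rot: [[0.182, -0.983, 0.0], [-0.983, -0.182, -0.0], [0.0, -0.0, -1.0]]
force: [-0.3, 0.2, -0.3]
opening: 0.679
```

>>> play_rows:
  series:
    - {"tx": 0, "ty": 0, "tz": 0.01, "turn": 0}
    - {"tx": 0, "ty": 0, "tz": 0.02, "turn": 0}
    - {"tx": 0, "ty": 0, "tz": 0.03, "turn": 0}
    - {"tx": 0, "ty": 0, "tz": 0.03, "turn": 0}
    - {"tx": 0, "ty": 0, "tz": 0.03, "turn": 0}
    - {"tx": -0.01, "ty": -0.04, "tz": 0, "turn": 0}
    - {"tx": -0.016, "ty": -0.05, "tz": 0, "turn": 0}
    - {"tx": -0.016, "ty": -0.05, "tz": 0, "turn": 0}
    - {"tx": -0.016, "ty": -0.05, "tz": 0, "turn": 0}
    - {"tx": -0.016, "ty": -0.05, "tz": 0, "turn": 0}

```text
time_s: 16.9
position: [0.4856, -0.2036, 0.2849]
tcp_rot: [[0.182, -0.983, 0.001], [-0.983, -0.182, -0.001], [0.001, -0.001, -1.0]]
force: [0.5, -0.1, -0.0]
opening: 0.702
```

>>> play_rows:
  series:
    - {"tx": -0.016, "ty": -0.05, "tz": 0, "turn": 0}
    - {"tx": -0.016, "ty": -0.05, "tz": 0, "turn": 0}
    - {"tx": -0.008, "ty": -0.04, "tz": 0, "turn": 0}
    - {"tx": 0, "ty": -0.011, "tz": 0, "turn": 0}
    - {"tx": 0, "ty": 0, "tz": 0, "turn": 0}
    - {"tx": 0, "ty": 0, "tz": 0, "turn": 0}

```text
time_s: 17.5
position: [0.4542, -0.3218, 0.2841]
tcp_rot: [[0.182, -0.983, -0.0], [-0.983, -0.182, 0.001], [-0.001, 0.0, -1.0]]
force: [-0.9, 0.7, -0.3]
opening: 0.701
```

```bash
python3 - <<'E'
from h import *
s=bot.read_state(); print(s["position"],s["force"],s["opening"])
p=vision.capture("wrist"); cv2.imwrite("pics/w6.png",p["pixels"])
for n,X in [("r",(.4543,-.3235,.154)),("o",(.5555,-.3045,.072))]: print(n,proj(p,X))
E
```

```text
[ 0.45421438 -0.32178685  0.28414581] [-0.93716149  0.7404414  -0.30261814] 0.7014608577599235
r [[322.56506297 254.45804192]]
o [[321.56287457  74.4858068 ]]
```

View pics/w6.png

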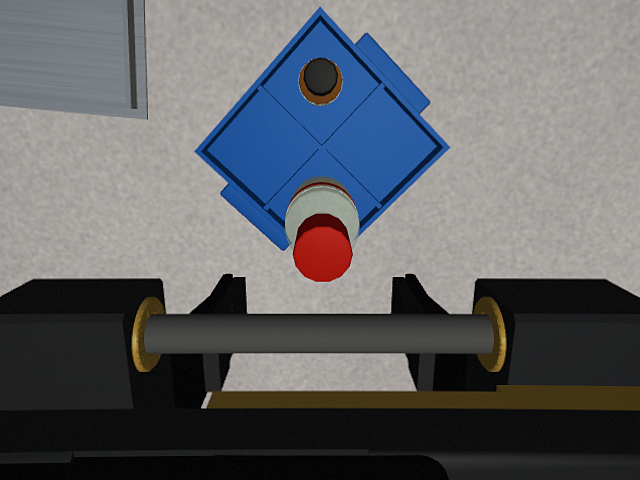

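>>> play_rows:
  series:
    - {"tx": 0, "ty": -0.002, "tz": -0.01, "turn": 0}
    - {"tx": 0, "ty": 0, "tz": -0.02, "turn": 0}
    - {"tx": 0, "ty": 0, "tz": -0.025, "turn": 0}
    - {"tx": 0, "ty": 0, "tz": -0.025, "turn": 0}
    - {"tx": 0, "ty": 0, "tz": -0.02, "turn": 0}
    - {"tx": 0, "ty": 0, "tz": -0.01, "turn": 0}
    - {"tx": 0, "ty": 0, "tz": -0.007, "turn": 0}
    - {"tx": 0, "ty": 0, "tz": -0.004, "turn": 0}
    - {"tx": 0, "ty": 0, "tz": 0, "turn": 0}
    - {"tx": 0, "ty": 0, "tz": 0, "turn": 0}

```text
time_s: 18.55
position: [0.4545, -0.3248, 0.1879]
tcp_rot: [[0.182, -0.983, 0.001], [-0.983, -0.182, -0.001], [0.001, -0.001, -1.0]]
force: [0.0, -0.5, 0.2]
opening: 0.696
```

>>> play_rows:
  series:
    - {"tx": 0, "ty": 0, "tz": 0, "turn": 0}
    - {"tx": 0, "ty": 0, "tz": 0, "turn": 0}
    - {"tx": 0, "ty": 0, "tz": 0, "turn": 0}
    - {"tx": 0, "ty": 0, "tz": 0, "turn": 0}
    - {"tx": 0, "ty": 0, "tz": 0, "turn": 0}
    - {"tx": 0, "ty": 0, "tz": 0, "turn": 0}
    - {"tx": 0, "ty": 0, "tz": 0, "turn": 0}
  gripper: 0.2

```text
time_s: 19.25
position: [0.4542, -0.3245, 0.1874]
tcp_rot: [[0.182, -0.983, -0.0], [-0.983, -0.182, 0.0], [-0.0, -0.0, -1.0]]
force: [-0.4, 0.6, 2.9]
opening: 0.384
```

>>> play_rows:
  series:
    - {"tx": 0, "ty": 0, "tz": 0.005, "turn": 0}
    - {"tx": 0, "ty": 0, "tz": 0.01, "turn": 0}
    - {"tx": 0, "ty": 0, "tz": 0.02, "turn": 0}
    - {"tx": 0, "ty": 0, "tz": 0.03, "turn": 0}
    - {"tx": 0, "ty": 0, "tz": 0.03, "turn": 0}
    - {"tx": 0, "ty": 0, "tz": 0.03, "turn": 0}
    - {"tx": 0, "ty": 0, "tz": 0.03, "turn": 0}
    - {"tx": 0, "ty": 0, "tz": 0.025, "turn": 0}
    - {"tx": 0, "ty": 0, "tz": 0.02, "turn": 0}
    - {"tx": 0, "ty": 0, "tz": 0.01, "turn": 0}

```text
time_s: 20.25
position: [0.4544, -0.3249, 0.3572]
tcp_rot: [[0.182, -0.983, 0.002], [-0.983, -0.182, -0.002], [0.003, -0.002, -1.0]]
force: [-0.1, -0.3, -2.6]
opening: 0.378
```

>>> play_rows:
  series:
    - {"tx": 0.009, "ty": 0.014, "tz": 0, "turn": 0}
    - {"tx": 0.014, "ty": 0.024, "tz": 0, "turn": 0}
    - {"tx": 0.021, "ty": 0.035, "tz": 0, "turn": 0}
    - {"tx": 0.025, "ty": 0.041, "tz": 0, "turn": 0}
    - {"tx": 0.025, "ty": 0.041, "tz": 0, "turn": 0}
    - {"tx": 0.025, "ty": 0.041, "tz": 0, "turn": 0}
    - {"tx": 0.021, "ty": 0.035, "tz": 0, "turn": 0}
    - {"tx": 0.018, "ty": 0.029, "tz": 0, "turn": 0}
    - {"tx": 0.012, "ty": 0.02, "tz": 0, "turn": 0}
    - {"tx": 0.007, "ty": 0.012, "tz": 0, "turn": 0}

```text
time_s: 21.25
position: [0.5959, -0.0883, 0.3538]
tcp_rot: [[0.184, -0.983, -0.003], [-0.983, -0.184, 0.002], [-0.002, 0.002, -1.0]]
force: [-0.2, 0.6, -2.4]
opening: 0.379
```

>>> play_rows:
  series:
    - {"tx": 0, "ty": 0, "tz": -0.01, "turn": 0}
    - {"tx": 0, "ty": 0, "tz": -0.02, "turn": 0}
    - {"tx": 0, "ty": 0, "tz": -0.03, "turn": 0}
    - {"tx": 0, "ty": 0, "tz": -0.03, "turn": 0}
    - {"tx": 0, "ty": 0, "tz": -0.03, "turn": 0}
    - {"tx": 0, "ty": 0, "tz": -0.03, "turn": 0}
    - {"tx": 0, "ty": 0, "tz": -0.025, "turn": 0}
    - {"tx": 0, "ty": 0, "tz": -0.015, "turn": 0}
    - {"tx": 0, "ty": 0, "tz": -0.01, "turn": 0}
    - {"tx": 0, "ty": 0, "tz": -0.005, "turn": 0}

```text
time_s: 22.25
position: [0.5956, -0.0914, 0.1906]
tcp_rot: [[0.181, -0.983, -0.001], [-0.983, -0.181, 0.0], [-0.0, 0.001, -1.0]]
force: [-0.2, -0.5, -1.8]
opening: 0.379
```

>>> play_rows:
  series:
    - {"tx": 0, "ty": 0, "tz": -0.0015, "turn": 0}
    - {"tx": 0, "ty": 0, "tz": -0.0015, "turn": 0}
    - {"tx": 0, "ty": 0, "tz": -0.001, "turn": 0}
    - {"tx": 0, "ty": 0, "tz": 0, "turn": 0}
    - {"tx": 0, "ty": 0, "tz": 0, "turn": 0}

```text
time_s: 22.75
position: [0.596, -0.091, 0.1885]
tcp_rot: [[0.182, -0.983, 0.001], [-0.983, -0.182, -0.0], [0.0, -0.001, -1.0]]
force: [-0.3, -0.3, -1.5]
opening: 0.386
```

>>> play_rows:
  series:
    - {"tx": 0, "ty": 0, "tz": 0, "turn": 0}
    - {"tx": 0, "ty": 0, "tz": 0, "turn": 0}
    - {"tx": 0, "ty": 0, "tz": 0, "turn": 0}
    - {"tx": 0, "ty": 0, "tz": 0, "turn": 0}
    - {"tx": 0, "ty": 0, "tz": 0, "turn": 0}
  gripper: 0.7

```text
time_s: 23.25
position: [0.5959, -0.0911, 0.1883]
tcp_rot: [[0.182, -0.983, 0.0], [-0.983, -0.182, -0.0], [0.0, -0.0, -1.0]]
force: [1.0, -0.2, 0.1]
opening: 0.683
```

>>> play_rows:
  series:
    - {"tx": 0, "ty": 0, "tz": 0.01, "turn": 0}
    - {"tx": 0, "ty": 0, "tz": 0.02, "turn": 0}
    - {"tx": 0, "ty": 0, "tz": 0.03, "turn": 0}
    - {"tx": 0, "ty": 0, "tz": 0.03, "turn": 0}
    - {"tx": 0, "ty": 0, "tz": 0.01, "turn": 0}
    - {"tx": -0.01, "ty": -0.04, "tz": 0, "turn": 0}
    - {"tx": -0.01, "ty": -0.06, "tz": 0, "turn": 0}
    - {"tx": -0.01, "ty": -0.06, "tz": 0, "turn": 0}
    - {"tx": -0.01, "ty": -0.06, "tz": 0, "turn": 0}
    - {"tx": -0.01, "ty": -0.048, "tz": 0, "turn": 0}

```text
time_s: 24.25
position: [0.5551, -0.308, 0.2678]
tcp_rot: [[0.181, -0.983, -0.0], [-0.983, -0.181, -0.0], [0.0, 0.0, -1.0]]
force: [1.0, 0.4, 1.4]
opening: 0.7
```

```bash
python3 - <<'E'
from h import *
s=bot.read_state(); print(s["position"],s["force"],s["opening"])
P={}
for n in ["side","scene"]:
    p=vision.capture(n); x,y,w,h={"side":(280,80,180,220),"scene":(120,190,260,180)}[n]
    cv2.imwrite(f"pics/{n}7.png",cv2.resize(p["pixels"][y:y+h,x:x+w],None,fx=2.7,fy=2.7)); P[n]=p
p=vision.capture("wrist"); cv2.imwrite("pics/w7.png",p["pixels"])
print(proj(p,(.5555,-.3045,.072)))
E
```

```text
[ 0.55512456 -0.30798223  0.26781714] [0.97113968 0.37411017 1.44558008] 0.6999941786926959
[[309.32178713 223.56719229]]
```

View pics/w7.png

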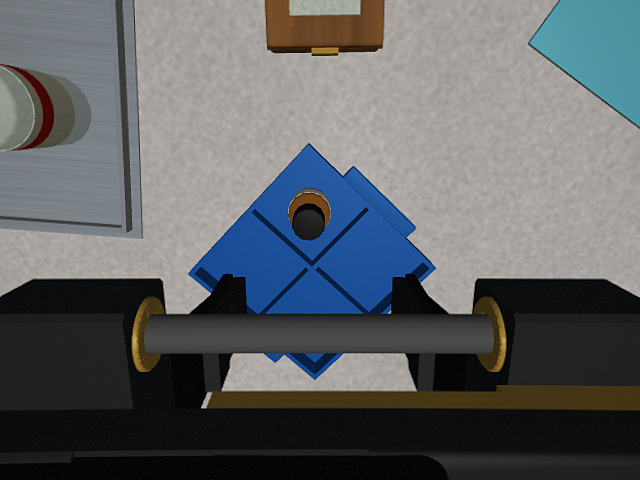

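View pics/side7.png

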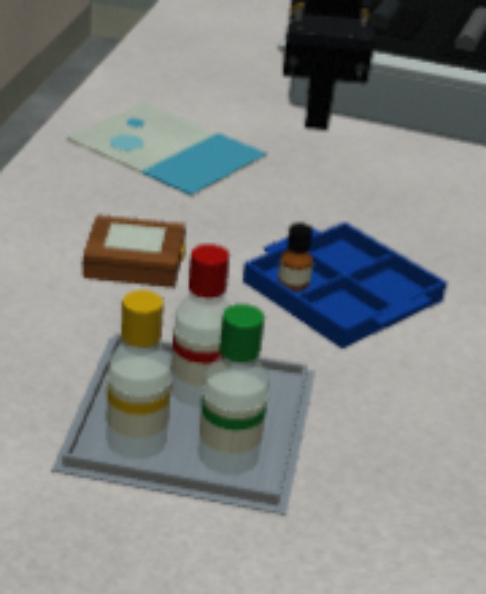

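View pics/scene7.png

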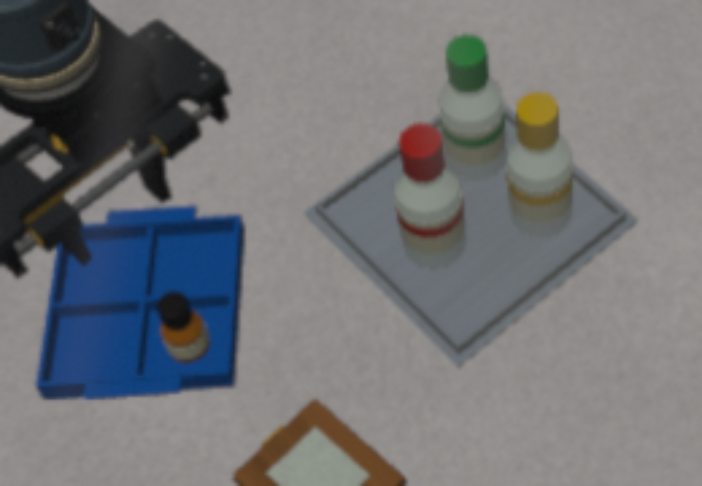

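>>> play_rows:
  series:
    - {"tx": 0, "ty": 0.001, "tz": -0.01, "turn": 0}
    - {"tx": 0, "ty": 0, "tz": -0.02, "turn": 0}
    - {"tx": 0, "ty": 0, "tz": -0.03, "turn": 0}
    - {"tx": 0, "ty": 0, "tz": -0.035, "turn": 0}
    - {"tx": 0, "ty": 0, "tz": -0.035, "turn": 0}
    - {"tx": 0, "ty": 0, "tz": -0.03, "turn": 0}
    - {"tx": 0, "ty": 0, "tz": -0.02, "turn": 0}
    - {"tx": 0, "ty": 0, "tz": -0.01, "turn": 0}
    - {"tx": 0, "ty": 0, "tz": -0.004, "turn": 0}
    - {"tx": 0, "ty": 0, "tz": 0, "turn": 0}

```text
time_s: 25.4
position: [0.5562, -0.3044, 0.1132]
tcp_rot: [[0.183, -0.983, 0.0], [-0.983, -0.183, -0.0], [0.0, -0.0, -1.0]]
force: [0.0, 0.9, 1.4]
opening: 0.7
```

>>> play_rows:
  series:
    - {"tx": 0, "ty": 0, "tz": 0, "turn": 0}
    - {"tx": 0, "ty": 0, "tz": 0, "turn": 0}
    - {"tx": 0, "ty": 0, "tz": 0, "turn": 0}
    - {"tx": 0, "ty": 0, "tz": 0, "turn": 0}
    - {"tx": 0, "ty": 0, "tz": 0, "turn": 0}
    - {"tx": 0, "ty": 0, "tz": 0, "turn": 0}
    - {"tx": 0, "ty": 0, "tz": 0, "turn": 0}
    - {"tx": 0, "ty": 0, "tz": 0, "turn": 0}
  gripper: 0.1

```text
time_s: 26.2
position: [0.5559, -0.3047, 0.113]
tcp_rot: [[0.182, -0.983, 0.0], [-0.983, -0.182, -0.0], [0.0, -0.0, -1.0]]
force: [0.4, 0.3, 1.0]
opening: 0.264
```

>>> play_rows:
  series:
    - {"tx": 0, "ty": 0, "tz": 0.005, "turn": 0}
    - {"tx": 0, "ty": 0, "tz": 0.01, "turn": 0}
    - {"tx": 0, "ty": 0, "tz": 0.02, "turn": 0}
    - {"tx": 0, "ty": 0, "tz": 0.03, "turn": 0}
    - {"tx": 0, "ty": 0, "tz": 0.035, "turn": 0}
    - {"tx": 0, "ty": 0, "tz": 0.035, "turn": 0}
    - {"tx": 0, "ty": 0, "tz": 0.035, "turn": 0}
    - {"tx": 0, "ty": 0, "tz": 0.03, "turn": 0}
    - {"tx": 0, "ty": 0, "tz": 0.02, "turn": 0}
    - {"tx": 0, "ty": 0, "tz": 0.01, "turn": 0}

```text
time_s: 27.2
position: [0.5564, -0.305, 0.3004]
tcp_rot: [[0.182, -0.983, 0.004], [-0.983, -0.182, -0.003], [0.004, -0.003, -1.0]]
force: [0.4, 0.1, -0.5]
opening: 0.268
```

```bash
python3 - <<'E'
from h import *
s=bot.read_state(); print(s["position"],s["joint_positions"])
p=vision.capture("side"); cv2.imwrite("pics/s8.png",cv2.resize(p["pixels"][40:240,320:480],None,fx=3,fy=3))
E
```

```text
[ 0.5563942  -0.30499703  0.30044632] [-3.88058698e+01  3.03891561e+01  8.03141499e+01  1.81406722e-03
  6.90049681e+01  4.07005449e+01]
```

View pics/s8.png

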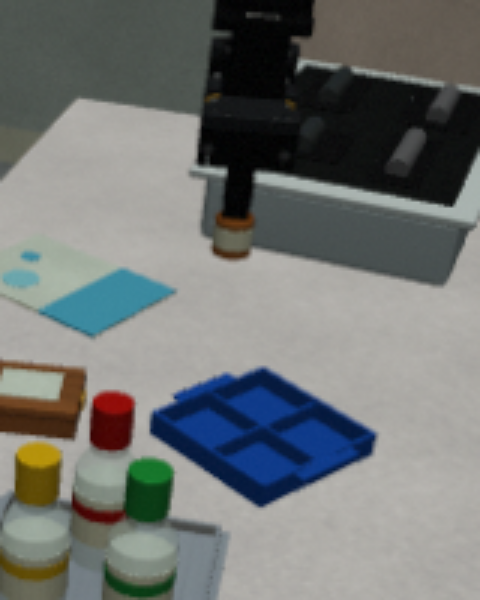

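>>> play_rows:
  series:
    - {"tx": -0.004, "ty": 0.02, "tz": 0, "turn": 0}
    - {"tx": -0.008, "ty": 0.035, "tz": 0, "turn": 0}
    - {"tx": -0.012, "ty": 0.05, "tz": 0, "turn": 0}
    - {"tx": -0.013, "ty": 0.055, "tz": 0, "turn": 0}
    - {"tx": -0.013, "ty": 0.055, "tz": 0, "turn": 0}
    - {"tx": -0.013, "ty": 0.055, "tz": 0, "turn": 0}
    - {"tx": -0.013, "ty": 0.055, "tz": 0, "turn": 0}
    - {"tx": -0.013, "ty": 0.055, "tz": 0, "turn": 0}
    - {"tx": -0.013, "ty": 0.055, "tz": 0, "turn": 0}
    - {"tx": -0.013, "ty": 0.055, "tz": 0, "turn": 0}

```text
time_s: 28.25
position: [0.4612, 0.0897, 0.2958]
tcp_rot: [[0.182, -0.983, -0.003], [-0.983, -0.182, 0.001], [-0.001, 0.003, -1.0]]
force: [1.9, 0.1, -0.1]
opening: 0.265
```

>>> play_rows:
  series:
    - {"tx": -0.012, "ty": 0.05, "tz": 0, "turn": 0}
    - {"tx": -0.011, "ty": 0.045, "tz": 0, "turn": 0}
    - {"tx": -0.008, "ty": 0.035, "tz": 0, "turn": 0}
    - {"tx": -0.006, "ty": 0.025, "tz": 0, "turn": 0}
    - {"tx": -0.003, "ty": 0.015, "tz": 0, "turn": 0}
    - {"tx": -0.001, "ty": 0.008, "tz": 0, "turn": 0}
    - {"tx": 0, "ty": 0, "tz": 0, "turn": 0}
    - {"tx": 0, "ty": 0, "tz": 0, "turn": 0}

```text
time_s: 29.05
position: [0.4311, 0.2292, 0.2967]
tcp_rot: [[0.182, -0.983, -0.001], [-0.983, -0.182, -0.001], [0.0, 0.001, -1.0]]
force: [1.0, -0.6, -0.5]
opening: 0.262
```

```bash
python3 - <<'E'
from h import *
s=bot.read_state(); print(s["position"],s["joint_positions"])
p=vision.capture("wrist"); cv2.imwrite("pics/w9.png",p["pixels"])
for a in np.linspace(0,6.28,9): print(np.round(proj(p,(.431+.036*np.cos(a),.2293+.036*np.sin(a),.01))[0]),end=" ")
E
```

```text
[0.43105284 0.22917894 0.29666982] [ 1.48679346e+01  1.93930006e+01  1.00962179e+02 -2.77836170e-02
  5.96828594e+01  9.44242878e+01]
[326. 164.] [296. 170.] [280. 196.] [287. 224.] [312. 239.] [340. 234.] [357. 210.] [351. 180.] [326. 164.]
```

View pics/w9.png

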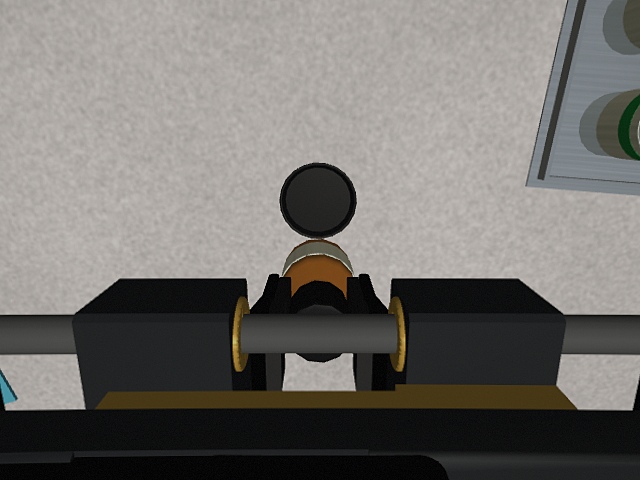

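>>> play_rows:
  series:
    - {"tx": 0, "ty": 0, "tz": -0.01, "turn": 0}
    - {"tx": 0, "ty": 0, "tz": -0.02, "turn": 0}
    - {"tx": 0, "ty": 0, "tz": -0.03, "turn": 0}
    - {"tx": 0, "ty": 0, "tz": -0.035, "turn": 0}
    - {"tx": 0, "ty": 0, "tz": -0.035, "turn": 0}
    - {"tx": 0, "ty": 0, "tz": -0.035, "turn": 0}
    - {"tx": 0, "ty": 0, "tz": -0.03, "turn": 0}
    - {"tx": 0, "ty": 0, "tz": -0.02, "turn": 0}
    - {"tx": 0, "ty": 0, "tz": -0.007, "turn": 0}
    - {"tx": 0, "ty": 0, "tz": -0.003, "turn": 0}

```text
time_s: 30.1
position: [0.431, 0.2293, 0.1162]
tcp_rot: [[0.181, -0.983, -0.001], [-0.983, -0.181, -0.0], [0.0, 0.001, -1.0]]
force: [0.4, 0.1, -1.0]
opening: 0.267
```

>>> play_rows:
  series:
    - {"tx": 0, "ty": 0, "tz": -0.002, "turn": 0}
    - {"tx": 0, "ty": 0, "tz": -0.002, "turn": 0}
    - {"tx": 0, "ty": 0, "tz": -0.001, "turn": 0}
    - {"tx": 0, "ty": 0, "tz": 0, "turn": 0}
    - {"tx": 0, "ty": 0, "tz": 0, "turn": 0}

```text
time_s: 30.6
position: [0.4312, 0.2299, 0.1133]
tcp_rot: [[0.182, -0.983, 0.001], [-0.983, -0.182, 0.0], [-0.0, -0.001, -1.0]]
force: [-0.5, -0.3, -0.7]
opening: 0.268
```

```bash
python3 - <<'E'
from h import *
p=vision.capture("side"); cv2.imwrite("pics/s10.png",cv2.resize(p["pixels"][200:400,300:480],None,fx=3,fy=3))
E
```

```text
(no output)
```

View pics/s10.png

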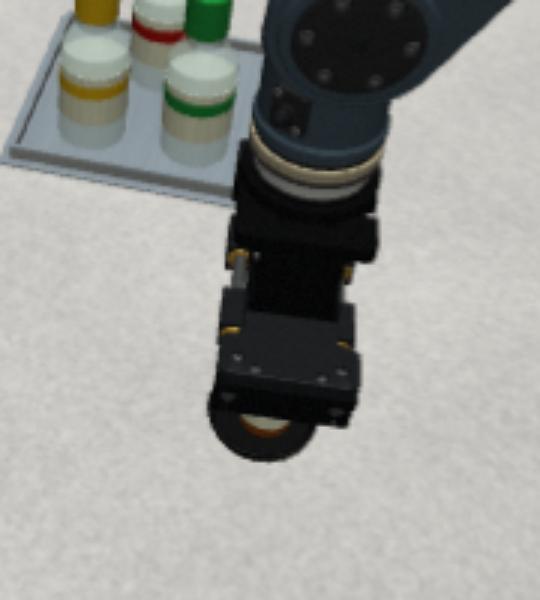

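Oil in the dish, centred. Lower the last millimetre, release, and lift.

>>> play_rows:
  series:
    - {"tx": 0, "ty": 0, "tz": -0.001, "turn": 0}
    - {"tx": 0, "ty": 0, "tz": 0, "turn": 0}
    - {"tx": 0, "ty": 0, "tz": 0, "turn": 0}

```text
time_s: 30.95
position: [0.431, 0.2298, 0.1121]
tcp_rot: [[0.182, -0.983, -0.0], [-0.983, -0.182, -0.0], [0.0, 0.0, -1.0]]
force: [1.0, 1.0, -0.2]
opening: 0.269
```

>>> play_rows:
  series:
    - {"tx": 0, "ty": 0, "tz": 0, "turn": 0}
    - {"tx": 0, "ty": 0, "tz": 0, "turn": 0}
    - {"tx": 0, "ty": 0, "tz": 0, "turn": 0}
    - {"tx": 0, "ty": 0, "tz": 0, "turn": 0}
    - {"tx": 0, "ty": 0, "tz": 0, "turn": 0}
    - {"tx": 0, "ty": 0, "tz": 0, "turn": 0}
  gripper: 0.7

```text
time_s: 31.55
position: [0.431, 0.2298, 0.1121]
tcp_rot: [[0.182, -0.983, 0.0], [-0.983, -0.182, 0.0], [-0.0, -0.0, -1.0]]
force: [0.8, 0.3, -0.2]
opening: 0.673
```

>>> play_rows:
  series:
    - {"tx": 0, "ty": 0, "tz": 0.01, "turn": 0}
    - {"tx": 0, "ty": 0, "tz": 0.02, "turn": 0}
    - {"tx": 0, "ty": 0, "tz": 0.03, "turn": 0}
    - {"tx": 0, "ty": 0, "tz": 0.03, "turn": 0}
    - {"tx": 0, "ty": 0, "tz": 0.03, "turn": 0}
    - {"tx": 0, "ty": 0, "tz": 0.03, "turn": 0}
    - {"tx": 0, "ty": 0, "tz": 0.03, "turn": 0}
    - {"tx": 0, "ty": 0, "tz": 0.03, "turn": 0}
    - {"tx": 0, "ty": 0, "tz": 0.01, "turn": 0}
    - {"tx": 0, "ty": 0, "tz": 0, "turn": 0}

```text
time_s: 32.55
position: [0.4314, 0.2299, 0.2894]
tcp_rot: [[0.182, -0.983, 0.003], [-0.983, -0.182, 0.001], [-0.0, -0.003, -1.0]]
force: [-0.3, -0.3, -0.1]
opening: 0.7
```

```bash
python3 - <<'E'
from h import *
s=bot.read_state(); print(s["position"],s["opening"])
p=vision.capture("wrist"); cv2.imwrite("pics/w11.png",p["pixels"])
print(proj(p,(.431,.2293,.071)))
E
```

```text
[0.43140891 0.22992387 0.28941203] 0.7001320670589853
[[319.76079969 220.68407381]]
```

View pics/w11.png

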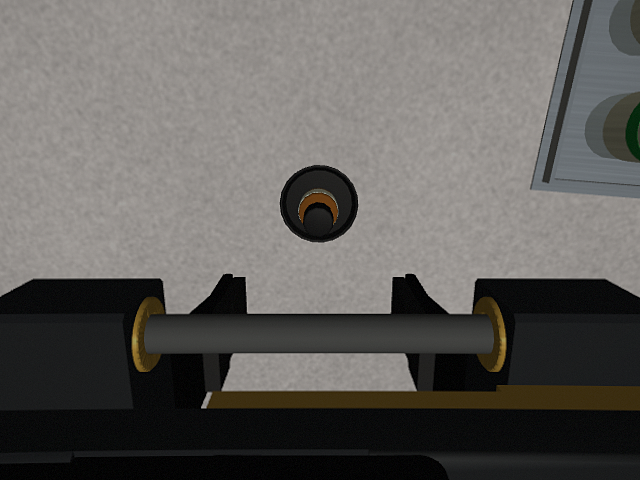

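>>> play_rows:
  series:
    - {"tx": 0.012, "ty": -0.02, "tz": 0, "turn": 0}
    - {"tx": 0.02, "ty": -0.04, "tz": 0, "turn": 0}
    - {"tx": 0.026, "ty": -0.05, "tz": 0, "turn": 0}
    - {"tx": 0.026, "ty": -0.05, "tz": 0, "turn": 0}
    - {"tx": 0.026, "ty": -0.05, "tz": 0, "turn": 0}
    - {"tx": 0.026, "ty": -0.05, "tz": 0, "turn": 0}
    - {"tx": 0.026, "ty": -0.05, "tz": 0, "turn": 0}
    - {"tx": 0.022, "ty": -0.045, "tz": 0, "turn": 0}
    - {"tx": 0.014, "ty": -0.03, "tz": 0, "turn": 0}
    - {"tx": 0.008, "ty": -0.016, "tz": 0, "turn": 0}

```text
time_s: 33.6
position: [0.596, -0.0933, 0.286]
tcp_rot: [[0.18, -0.984, -0.003], [-0.984, -0.18, 0.001], [-0.001, 0.003, -1.0]]
force: [0.3, 0.1, 0.1]
opening: 0.7
```

>>> play_rows:
  series:
    - {"tx": 0, "ty": 0, "tz": 0, "turn": 0}
    - {"tx": 0, "ty": 0, "tz": -0.015, "turn": 0}
    - {"tx": 0, "ty": 0, "tz": -0.025, "turn": 0}
    - {"tx": 0, "ty": 0, "tz": -0.025, "turn": 0}
    - {"tx": 0, "ty": 0, "tz": -0.025, "turn": 0}
    - {"tx": 0, "ty": 0, "tz": -0.015, "turn": 0}
    - {"tx": 0, "ty": 0, "tz": -0.01, "turn": 0}
    - {"tx": 0, "ty": 0, "tz": -0.007, "turn": 0}
    - {"tx": 0, "ty": 0, "tz": -0.002, "turn": 0}
    - {"tx": 0, "ty": 0, "tz": 0, "turn": 0}

```text
time_s: 34.6
position: [0.5961, -0.091, 0.1893]
tcp_rot: [[0.182, -0.983, 0.001], [-0.983, -0.182, -0.0], [0.0, -0.001, -1.0]]
force: [0.1, 0.4, 0.3]
opening: 0.703
```

>>> play_rows:
  series:
    - {"tx": 0, "ty": 0, "tz": 0, "turn": 0}
    - {"tx": 0, "ty": 0, "tz": 0, "turn": 0}
    - {"tx": 0, "ty": 0, "tz": 0, "turn": 0}
    - {"tx": 0, "ty": 0, "tz": 0, "turn": 0}
    - {"tx": 0, "ty": 0, "tz": 0, "turn": 0}
    - {"tx": 0, "ty": 0, "tz": 0, "turn": 0}
    - {"tx": 0, "ty": 0, "tz": 0, "turn": 0}
  gripper: 0.2

```text
time_s: 35.3
position: [0.5959, -0.0909, 0.1891]
tcp_rot: [[0.182, -0.983, 0.0], [-0.983, -0.182, 0.0], [-0.0, -0.0, -1.0]]
force: [0.2, 0.5, 1.8]
opening: 0.385
```

>>> play_rows:
  series:
    - {"tx": 0, "ty": 0, "tz": 0.005, "turn": 0}
    - {"tx": 0, "ty": 0, "tz": 0.01, "turn": 0}
    - {"tx": 0, "ty": 0, "tz": 0.02, "turn": 0}
    - {"tx": 0, "ty": 0, "tz": 0.03, "turn": 0}
    - {"tx": 0, "ty": 0, "tz": 0.03, "turn": 0}
    - {"tx": 0, "ty": 0, "tz": 0.03, "turn": 0}
    - {"tx": 0, "ty": 0, "tz": 0.03, "turn": 0}
    - {"tx": 0, "ty": 0, "tz": 0.025, "turn": 0}
    - {"tx": 0, "ty": 0, "tz": 0.02, "turn": 0}
    - {"tx": 0, "ty": 0, "tz": 0.01, "turn": 0}

```text
time_s: 36.3
position: [0.5961, -0.0911, 0.3589]
tcp_rot: [[0.182, -0.983, 0.003], [-0.983, -0.182, -0.001], [0.001, -0.002, -1.0]]
force: [0.7, -0.2, -2.5]
opening: 0.386
```

>>> play_rows:
  series:
    - {"tx": -0.009, "ty": -0.014, "tz": 0, "turn": 0}
    - {"tx": -0.014, "ty": -0.024, "tz": 0, "turn": 0}
    - {"tx": -0.021, "ty": -0.035, "tz": 0, "turn": 0}
    - {"tx": -0.025, "ty": -0.041, "tz": 0, "turn": 0}
    - {"tx": -0.025, "ty": -0.041, "tz": 0, "turn": 0}
    - {"tx": -0.025, "ty": -0.041, "tz": 0, "turn": 0}
    - {"tx": -0.021, "ty": -0.035, "tz": 0, "turn": 0}
    - {"tx": -0.018, "ty": -0.029, "tz": 0, "turn": 0}
    - {"tx": -0.012, "ty": -0.02, "tz": 0, "turn": 0}
    - {"tx": -0.007, "ty": -0.012, "tz": 0, "turn": 0}

```text
time_s: 37.3
position: [0.4522, -0.3261, 0.3556]
tcp_rot: [[0.18, -0.984, -0.002], [-0.984, -0.18, 0.001], [-0.002, 0.002, -1.0]]
force: [0.2, 0.0, -2.4]
opening: 0.38
```

>>> play_rows:
  series:
    - {"tx": 0, "ty": 0, "tz": -0.01, "turn": 0}
    - {"tx": 0, "ty": 0, "tz": -0.02, "turn": 0}
    - {"tx": 0, "ty": 0, "tz": -0.03, "turn": 0}
    - {"tx": 0, "ty": 0, "tz": -0.03, "turn": 0}
    - {"tx": 0, "ty": 0, "tz": -0.03, "turn": 0}
    - {"tx": 0, "ty": 0, "tz": -0.03, "turn": 0}
    - {"tx": 0, "ty": 0, "tz": -0.025, "turn": 0}
    - {"tx": 0, "ty": 0, "tz": -0.012, "turn": 0}
    - {"tx": 0, "ty": 0, "tz": 0, "turn": 0}
    - {"tx": 0, "ty": 0, "tz": 0, "turn": 0}

```text
time_s: 38.3
position: [0.4547, -0.3245, 0.2076]
tcp_rot: [[0.183, -0.983, 0.001], [-0.983, -0.183, -0.0], [0.0, -0.0, -1.0]]
force: [0.4, 0.5, -1.8]
opening: 0.387
```

```bash
python3 - <<'E'
from h import *
s=bot.read_state(); print(s["position"],s["opening"],s["force"])
p=vision.capture("side"); cv2.imwrite("pics/s12.png",cv2.resize(p["pixels"][80:280,300:480],None,fx=3,fy=3))
E
```

```text
[ 0.45471691 -0.32445934  0.20760048] 0.38736546262006855 [ 0.43553775  0.45344134 -1.84156126]
```

View pics/s12.png

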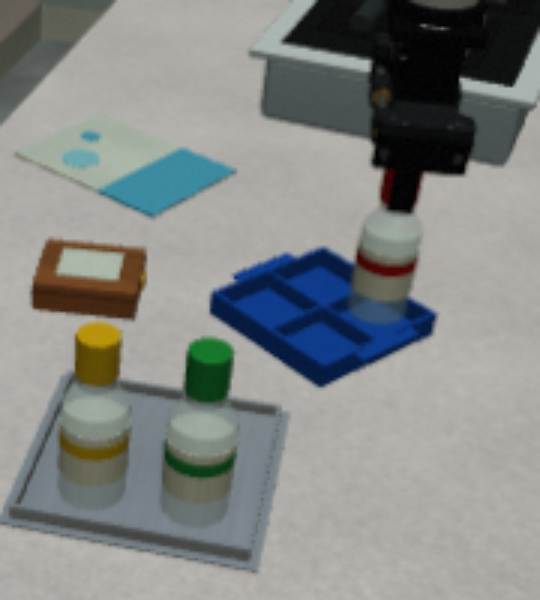

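>>> play_rows:
  series:
    - {"tx": 0, "ty": 0, "tz": -0.006, "turn": 0}
    - {"tx": 0, "ty": 0, "tz": -0.006, "turn": 0}
    - {"tx": 0, "ty": 0, "tz": -0.005, "turn": 0}
    - {"tx": 0, "ty": 0, "tz": -0.003, "turn": 0}
    - {"tx": 0, "ty": 0, "tz": -0.002, "turn": 0}
    - {"tx": 0, "ty": 0, "tz": -0.001, "turn": 0}
    - {"tx": 0, "ty": 0, "tz": 0, "turn": 0}
    - {"tx": 0, "ty": 0, "tz": 0, "turn": 0}

```text
time_s: 39.15
position: [0.4542, -0.3245, 0.1892]
tcp_rot: [[0.182, -0.983, 0.0], [-0.983, -0.182, 0.0], [0.0, -0.0, -1.0]]
force: [0.2, 0.4, -0.2]
opening: 0.382
```

>>> play_rows:
  series:
    - {"tx": 0, "ty": 0, "tz": 0, "turn": 0}
    - {"tx": 0, "ty": 0, "tz": 0, "turn": 0}
    - {"tx": 0, "ty": 0, "tz": 0, "turn": 0}
    - {"tx": 0, "ty": 0, "tz": 0, "turn": 0}
    - {"tx": 0, "ty": 0, "tz": 0, "turn": 0}
    - {"tx": 0, "ty": 0, "tz": 0, "turn": 0}
  gripper: 0.7

```text
time_s: 39.75
position: [0.4543, -0.3247, 0.1889]
tcp_rot: [[0.182, -0.983, 0.0], [-0.983, -0.182, -0.0], [0.0, -0.0, -1.0]]
force: [0.2, 0.3, 0.8]
opening: 0.691
```

>>> play_rows:
  series:
    - {"tx": 0, "ty": 0, "tz": 0.01, "turn": 0}
    - {"tx": 0, "ty": 0, "tz": 0.02, "turn": 0}
    - {"tx": 0, "ty": 0, "tz": 0.03, "turn": 0}
    - {"tx": 0, "ty": 0, "tz": 0.03, "turn": 0}
    - {"tx": 0, "ty": 0, "tz": 0.03, "turn": 0}
    - {"tx": 0.012, "ty": 0.04, "tz": 0, "turn": 0}
    - {"tx": 0.015, "ty": 0.05, "tz": 0, "turn": 0}
    - {"tx": 0.015, "ty": 0.05, "tz": 0, "turn": 0}
    - {"tx": 0.015, "ty": 0.05, "tz": 0, "turn": 0}
    - {"tx": 0.015, "ty": 0.05, "tz": 0, "turn": 0}

```text
time_s: 40.75
position: [0.5121, -0.1311, 0.2857]
tcp_rot: [[0.182, -0.983, 0.001], [-0.983, -0.182, -0.0], [0.001, -0.001, -1.0]]
force: [1.3, 0.2, 0.2]
opening: 0.703
```

>>> play_rows:
  series:
    - {"tx": 0.015, "ty": 0.05, "tz": 0, "turn": 0}
    - {"tx": 0.015, "ty": 0.05, "tz": 0, "turn": 0}
    - {"tx": 0.008, "ty": 0.035, "tz": 0, "turn": 0}
    - {"tx": 0.004, "ty": 0.018, "tz": 0, "turn": 0}
    - {"tx": 0, "ty": 0, "tz": -0.01, "turn": 0}
    - {"tx": 0, "ty": 0, "tz": -0.02, "turn": 0}
    - {"tx": 0, "ty": 0, "tz": -0.025, "turn": 0}
    - {"tx": 0, "ty": 0, "tz": -0.025, "turn": 0}
    - {"tx": 0, "ty": 0, "tz": -0.02, "turn": 0}
    - {"tx": 0, "ty": 0, "tz": -0.01, "turn": 0}

```text
time_s: 41.75
position: [0.5443, -0.0118, 0.1951]
tcp_rot: [[0.18, -0.984, -0.003], [-0.984, -0.18, 0.0], [-0.001, 0.003, -1.0]]
force: [-0.6, 0.7, -1.2]
opening: 0.699
```

>>> play_rows:
  series:
    - {"tx": 0, "ty": 0, "tz": -0.007, "turn": 0}
    - {"tx": 0, "ty": 0, "tz": -0.003, "turn": 0}
    - {"tx": 0, "ty": 0, "tz": 0, "turn": 0}
    - {"tx": 0, "ty": 0, "tz": 0, "turn": 0}

```text
time_s: 42.15
position: [0.5458, -0.0104, 0.1895]
tcp_rot: [[0.182, -0.983, 0.001], [-0.983, -0.182, -0.0], [0.001, -0.001, -1.0]]
force: [-0.1, 0.4, 0.0]
opening: 0.7
```

>>> play_rows:
  series:
    - {"tx": 0, "ty": 0, "tz": 0, "turn": 0}
    - {"tx": 0, "ty": 0, "tz": 0, "turn": 0}
    - {"tx": 0, "ty": 0, "tz": 0, "turn": 0}
    - {"tx": 0, "ty": 0, "tz": 0, "turn": 0}
    - {"tx": 0, "ty": 0, "tz": 0, "turn": 0}
    - {"tx": 0, "ty": 0, "tz": 0, "turn": 0}
    - {"tx": 0, "ty": 0, "tz": 0, "turn": 0}
  gripper: 0.2

```text
time_s: 42.85
position: [0.5454, -0.0101, 0.189]
tcp_rot: [[0.182, -0.983, 0.0], [-0.983, -0.182, 0.0], [-0.0, -0.0, -1.0]]
force: [-0.1, 0.2, 1.5]
opening: 0.387
```

>>> play_rows:
  series:
    - {"tx": 0, "ty": 0, "tz": 0.005, "turn": 0}
    - {"tx": 0, "ty": 0, "tz": 0.01, "turn": 0}
    - {"tx": 0, "ty": 0, "tz": 0.02, "turn": 0}
    - {"tx": 0, "ty": 0, "tz": 0.03, "turn": 0}
    - {"tx": 0, "ty": 0, "tz": 0.03, "turn": 0}
    - {"tx": 0, "ty": 0, "tz": 0.03, "turn": 0}
    - {"tx": 0, "ty": 0, "tz": 0.03, "turn": 0}
    - {"tx": 0, "ty": 0, "tz": 0.025, "turn": 0}
    - {"tx": 0, "ty": 0, "tz": 0.02, "turn": 0}
    - {"tx": 0, "ty": 0, "tz": 0.01, "turn": 0}

```text
time_s: 43.85
position: [0.5457, -0.0103, 0.3589]
tcp_rot: [[0.182, -0.983, 0.003], [-0.983, -0.182, -0.001], [0.001, -0.003, -1.0]]
force: [0.3, -0.1, -2.2]
opening: 0.382
```

>>> play_rows:
  series:
    - {"tx": -0.002, "ty": -0.02, "tz": 0, "turn": 0}
    - {"tx": -0.004, "ty": -0.035, "tz": 0, "turn": 0}
    - {"tx": -0.005, "ty": -0.052, "tz": 0, "turn": 0}
    - {"tx": -0.005, "ty": -0.06, "tz": 0, "turn": 0}
    - {"tx": -0.005, "ty": -0.06, "tz": 0, "turn": 0}
    - {"tx": -0.005, "ty": -0.06, "tz": 0, "turn": 0}
    - {"tx": -0.005, "ty": -0.055, "tz": 0, "turn": 0}
    - {"tx": -0.004, "ty": -0.045, "tz": 0, "turn": 0}
    - {"tx": -0.003, "ty": -0.035, "tz": 0, "turn": 0}
    - {"tx": -0.001, "ty": -0.022, "tz": 0, "turn": 0}

```text
time_s: 44.85
position: [0.5126, -0.3685, 0.3553]
tcp_rot: [[0.179, -0.984, -0.002], [-0.984, -0.179, 0.001], [-0.001, 0.002, -1.0]]
force: [0.5, 1.0, -3.3]
opening: 0.38
```

>>> play_rows:
  series:
    - {"tx": 0, "ty": 0, "tz": -0.01, "turn": 0}
    - {"tx": 0, "ty": 0, "tz": -0.02, "turn": 0}
    - {"tx": 0, "ty": 0, "tz": -0.03, "turn": 0}
    - {"tx": 0, "ty": 0, "tz": -0.03, "turn": 0}
    - {"tx": 0, "ty": 0, "tz": -0.03, "turn": 0}
    - {"tx": 0, "ty": 0, "tz": -0.03, "turn": 0}
    - {"tx": 0, "ty": 0, "tz": -0.025, "turn": 0}
    - {"tx": 0, "ty": 0, "tz": -0.012, "turn": 0}
    - {"tx": 0, "ty": 0, "tz": 0, "turn": 0}
    - {"tx": 0, "ty": 0, "tz": 0, "turn": 0}

```text
time_s: 45.85
position: [0.5146, -0.365, 0.2078]
tcp_rot: [[0.183, -0.983, 0.0], [-0.983, -0.183, -0.0], [0.0, -0.0, -1.0]]
force: [0.3, -0.3, -2.2]
opening: 0.384
```

```bash
python3 - <<'E'
from h import *
s=bot.read_state(); print(s["position"],s["opening"],s["force"])
p=vision.capture("side"); cv2.imwrite("pics/s13.png",cv2.resize(p["pixels"][80:280,300:480],None,fx=3,fy=3))
E
```

```text
[ 0.51461119 -0.36503063  0.20776155] 0.3838905063378069 [ 0.31516947 -0.27137349 -2.20305743]
```

View pics/s13.png

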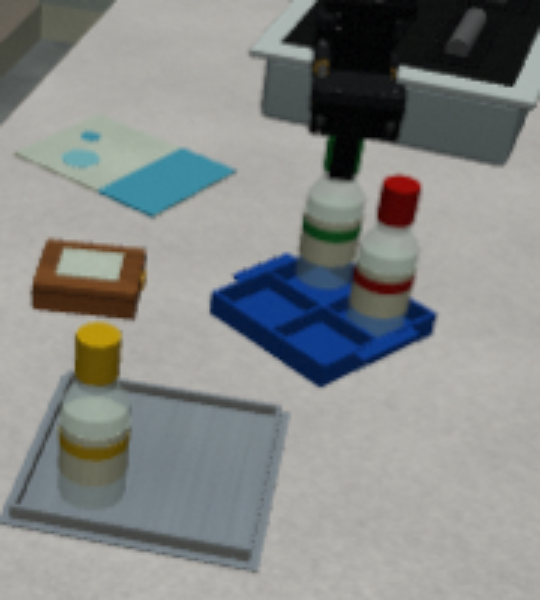

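>>> play_rows:
  series:
    - {"tx": 0, "ty": 0, "tz": -0.006, "turn": 0}
    - {"tx": 0, "ty": 0, "tz": -0.006, "turn": 0}
    - {"tx": 0, "ty": 0, "tz": -0.005, "turn": 0}
    - {"tx": 0, "ty": 0, "tz": -0.003, "turn": 0}
    - {"tx": 0, "ty": 0, "tz": -0.002, "turn": 0}
    - {"tx": 0, "ty": 0, "tz": -0.001, "turn": 0}
    - {"tx": 0, "ty": 0, "tz": 0, "turn": 0}
    - {"tx": 0, "ty": 0, "tz": 0, "turn": 0}

```text
time_s: 46.7
position: [0.5142, -0.3654, 0.1891]
tcp_rot: [[0.182, -0.983, 0.0], [-0.983, -0.182, 0.0], [-0.0, -0.0, -1.0]]
force: [-0.5, 0.5, -0.7]
opening: 0.383
```

>>> play_rows:
  series:
    - {"tx": 0, "ty": 0, "tz": 0, "turn": 0}
    - {"tx": 0, "ty": 0, "tz": 0, "turn": 0}
    - {"tx": 0, "ty": 0, "tz": 0, "turn": 0}
    - {"tx": 0, "ty": 0, "tz": 0, "turn": 0}
    - {"tx": 0, "ty": 0, "tz": 0, "turn": 0}
    - {"tx": 0, "ty": 0, "tz": 0, "turn": 0}
  gripper: 0.7

```text
time_s: 47.3
position: [0.5143, -0.3655, 0.189]
tcp_rot: [[0.182, -0.983, 0.0], [-0.983, -0.182, -0.0], [0.0, -0.0, -1.0]]
force: [-0.7, 0.1, -0.1]
opening: 0.694
```

>>> play_rows:
  series:
    - {"tx": 0, "ty": 0, "tz": 0.01, "turn": 0}
    - {"tx": 0, "ty": 0, "tz": 0.02, "turn": 0}
    - {"tx": 0, "ty": 0, "tz": 0.03, "turn": 0}
    - {"tx": 0, "ty": 0, "tz": 0.03, "turn": 0}
    - {"tx": 0, "ty": 0, "tz": 0.03, "turn": 0}
    - {"tx": 0.012, "ty": 0.04, "tz": 0, "turn": 0}
    - {"tx": 0.0155, "ty": 0.05, "tz": 0, "turn": 0}
    - {"tx": 0.0155, "ty": 0.05, "tz": 0, "turn": 0}
    - {"tx": 0.0155, "ty": 0.05, "tz": 0, "turn": 0}
    - {"tx": 0.0155, "ty": 0.05, "tz": 0, "turn": 0}

```text
time_s: 48.3
position: [0.5738, -0.172, 0.2857]
tcp_rot: [[0.182, -0.983, 0.001], [-0.983, -0.182, -0.0], [0.001, -0.001, -1.0]]
force: [0.4, 0.4, 0.8]
opening: 0.705
```

>>> play_rows:
  series:
    - {"tx": 0.016, "ty": 0.05, "tz": 0, "turn": 0}
    - {"tx": 0.016, "ty": 0.05, "tz": 0, "turn": 0}
    - {"tx": 0.016, "ty": 0.05, "tz": 0, "turn": 0}
    - {"tx": 0.014, "ty": 0.04, "tz": 0, "turn": 0}
    - {"tx": 0.008, "ty": 0.025, "tz": 0, "turn": 0}
    - {"tx": 0, "ty": 0, "tz": 0, "turn": 0}
    - {"tx": 0, "ty": 0, "tz": 0, "turn": 0}
    - {"tx": 0, "ty": 0, "tz": -0.01, "turn": 0}
    - {"tx": 0, "ty": 0, "tz": -0.02, "turn": 0}
    - {"tx": 0, "ty": 0, "tz": -0.01, "turn": 0}

```text
time_s: 49.3
position: [0.6284, -0.0027, 0.2514]
tcp_rot: [[0.18, -0.984, -0.003], [-0.984, -0.18, 0.0], [-0.001, 0.003, -1.0]]
force: [0.3, -0.4, 0.0]
opening: 0.698
```

>>> play_rows:
  series:
    - {"tx": 0.001, "ty": 0, "tz": -0.02, "turn": 0}
    - {"tx": 0, "ty": 0, "tz": -0.02, "turn": 0}
    - {"tx": 0, "ty": 0, "tz": -0.02, "turn": 0}
    - {"tx": 0, "ty": 0, "tz": -0.01, "turn": 0}
    - {"tx": 0, "ty": 0, "tz": -0.007, "turn": 0}
    - {"tx": 0, "ty": 0, "tz": -0.003, "turn": 0}
    - {"tx": 0, "ty": 0, "tz": 0, "turn": 0}
    - {"tx": 0, "ty": 0, "tz": 0, "turn": 0}

```text
time_s: 50.1
position: [0.6306, -0.0015, 0.1896]
tcp_rot: [[0.182, -0.983, 0.001], [-0.983, -0.182, -0.0], [0.0, -0.001, -1.0]]
force: [-0.2, -0.0, -0.0]
opening: 0.696
```

>>> play_rows:
  series:
    - {"tx": 0, "ty": 0, "tz": 0, "turn": 0}
    - {"tx": 0, "ty": 0, "tz": 0, "turn": 0}
    - {"tx": 0, "ty": 0, "tz": 0, "turn": 0}
    - {"tx": 0, "ty": 0, "tz": 0, "turn": 0}
    - {"tx": 0, "ty": 0, "tz": 0, "turn": 0}
    - {"tx": 0, "ty": 0, "tz": 0, "turn": 0}
    - {"tx": 0, "ty": 0, "tz": 0, "turn": 0}
  gripper: 0.2

```text
time_s: 50.8
position: [0.6302, -0.0012, 0.189]
tcp_rot: [[0.182, -0.983, 0.0], [-0.983, -0.182, 0.0], [-0.0, -0.0, -1.0]]
force: [0.0, 0.6, 1.3]
opening: 0.382
```

>>> play_rows:
  series:
    - {"tx": 0, "ty": 0, "tz": 0.005, "turn": 0}
    - {"tx": 0, "ty": 0, "tz": 0.01, "turn": 0}
    - {"tx": 0, "ty": 0, "tz": 0.02, "turn": 0}
    - {"tx": 0, "ty": 0, "tz": 0.03, "turn": 0}
    - {"tx": 0, "ty": 0, "tz": 0.03, "turn": 0}
    - {"tx": 0, "ty": 0, "tz": 0.03, "turn": 0}
    - {"tx": 0, "ty": 0, "tz": 0.03, "turn": 0}
    - {"tx": 0, "ty": 0, "tz": 0.025, "turn": 0}
    - {"tx": 0, "ty": 0, "tz": 0.02, "turn": 0}
    - {"tx": 0, "ty": 0, "tz": 0.01, "turn": 0}

```text
time_s: 51.8
position: [0.6306, -0.0016, 0.3592]
tcp_rot: [[0.182, -0.983, 0.003], [-0.983, -0.182, -0.001], [0.001, -0.003, -1.0]]
force: [0.5, -0.1, -2.1]
opening: 0.386
```

>>> play_rows:
  series:
    - {"tx": -0.008, "ty": -0.016, "tz": 0, "turn": 0}
    - {"tx": -0.014, "ty": -0.026, "tz": 0, "turn": 0}
    - {"tx": -0.02, "ty": -0.04, "tz": 0, "turn": 0}
    - {"tx": -0.024, "ty": -0.046, "tz": 0, "turn": 0}
    - {"tx": -0.024, "ty": -0.046, "tz": 0, "turn": 0}
    - {"tx": -0.024, "ty": -0.046, "tz": 0, "turn": 0}
    - {"tx": -0.02, "ty": -0.04, "tz": 0, "turn": 0}
    - {"tx": -0.017, "ty": -0.033, "tz": 0, "turn": 0}
    - {"tx": -0.012, "ty": -0.023, "tz": 0, "turn": 0}
    - {"tx": -0.006, "ty": -0.014, "tz": 0, "turn": 0}

```text
time_s: 52.8
position: [0.4929, -0.2672, 0.3557]
tcp_rot: [[0.18, -0.984, -0.003], [-0.984, -0.18, 0.001], [-0.002, 0.003, -1.0]]
force: [-0.1, 0.7, -2.6]
opening: 0.382
```

>>> play_rows:
  series:
    - {"tx": 0, "ty": 0, "tz": -0.01, "turn": 0}
    - {"tx": 0, "ty": 0, "tz": -0.02, "turn": 0}
    - {"tx": 0, "ty": 0, "tz": -0.03, "turn": 0}
    - {"tx": 0, "ty": 0, "tz": -0.03, "turn": 0}
    - {"tx": 0, "ty": 0, "tz": -0.03, "turn": 0}
    - {"tx": 0, "ty": 0, "tz": -0.03, "turn": 0}
    - {"tx": 0, "ty": 0, "tz": -0.025, "turn": 0}
    - {"tx": 0, "ty": 0, "tz": -0.012, "turn": 0}
    - {"tx": 0, "ty": 0, "tz": 0, "turn": 0}
    - {"tx": 0, "ty": 0, "tz": 0, "turn": 0}

```text
time_s: 53.8
position: [0.4955, -0.2652, 0.2076]
tcp_rot: [[0.183, -0.983, 0.001], [-0.983, -0.183, -0.0], [0.0, -0.001, -1.0]]
force: [0.3, -0.2, -2.3]
opening: 0.379
```

```bash
python3 - <<'E'
from h import *
s=bot.read_state(); print(s["position"],s["opening"],s["force"])
p=vision.capture("side"); cv2.imwrite("pics/s14.png",cv2.resize(p["pixels"][80:280,300:480],None,fx=3,fy=3))
E
```

```text
[ 0.4955109  -0.26518438  0.20759385] 0.37931076722707247 [ 0.25602821 -0.2272876  -2.32482399]
```

View pics/s14.png

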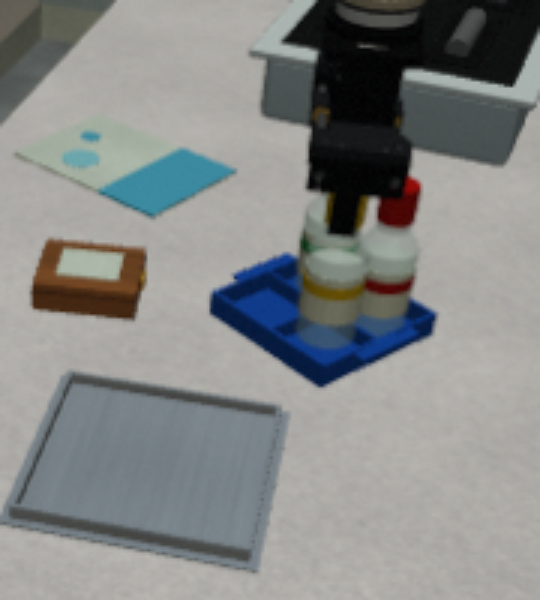

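>>> play_rows:
  series:
    - {"tx": -0.001, "ty": 0, "tz": -0.006, "turn": 0}
    - {"tx": 0, "ty": 0, "tz": -0.006, "turn": 0}
    - {"tx": 0, "ty": 0, "tz": -0.005, "turn": 0}
    - {"tx": 0, "ty": 0, "tz": -0.003, "turn": 0}
    - {"tx": 0, "ty": 0, "tz": -0.002, "turn": 0}
    - {"tx": 0, "ty": 0, "tz": -0.001, "turn": 0}
    - {"tx": 0, "ty": 0, "tz": 0, "turn": 0}
    - {"tx": 0, "ty": 0, "tz": 0, "turn": 0}

```text
time_s: 54.65
position: [0.4942, -0.2654, 0.189]
tcp_rot: [[0.182, -0.983, 0.0], [-0.983, -0.182, -0.0], [0.0, -0.0, -1.0]]
force: [0.3, 1.5, -1.1]
opening: 0.381
```

>>> play_rows:
  series:
    - {"tx": 0, "ty": 0, "tz": 0, "turn": 0}
    - {"tx": 0, "ty": 0, "tz": 0, "turn": 0}
    - {"tx": 0, "ty": 0, "tz": 0, "turn": 0}
    - {"tx": 0, "ty": 0, "tz": 0, "turn": 0}
    - {"tx": 0, "ty": 0, "tz": 0, "turn": 0}
    - {"tx": 0, "ty": 0, "tz": 0, "turn": 0}
  gripper: 0.7

```text
time_s: 55.25
position: [0.4942, -0.2655, 0.189]
tcp_rot: [[0.182, -0.983, 0.0], [-0.983, -0.182, -0.0], [0.0, -0.0, -1.0]]
force: [0.3, -0.0, 0.5]
opening: 0.692
```

>>> play_rows:
  series:
    - {"tx": 0, "ty": 0, "tz": 0.01, "turn": 0}
    - {"tx": 0, "ty": 0, "tz": 0.02, "turn": 0}
    - {"tx": 0, "ty": 0, "tz": 0.03, "turn": 0}
    - {"tx": 0, "ty": 0, "tz": 0.03, "turn": 0}
    - {"tx": 0, "ty": 0, "tz": 0.03, "turn": 0}
    - {"tx": 0, "ty": 0, "tz": 0.02, "turn": 0}
    - {"tx": 0.03, "ty": 0.05, "tz": 0, "turn": 0}
    - {"tx": 0.03, "ty": 0.05, "tz": 0, "turn": 0}
    - {"tx": 0.02, "ty": 0.05, "tz": 0, "turn": 0}
    - {"tx": 0, "ty": 0.03, "tz": 0, "turn": 0}

```text
time_s: 56.25
position: [0.5598, -0.1188, 0.3017]
tcp_rot: [[0.184, -0.983, 0.002], [-0.983, -0.184, 0.0], [0.0, -0.002, -1.0]]
force: [-0.2, -0.2, -0.0]
opening: 0.702
```

>>> play_rows:
  series:
    - {"tx": 0, "ty": 0.05, "tz": 0, "turn": 0}
    - {"tx": 0, "ty": 0.03, "tz": 0, "turn": 0}
    - {"tx": 0, "ty": 0, "tz": 0, "turn": 0}
    - {"tx": 0, "ty": 0, "tz": 0, "turn": 0}

```text
time_s: 56.65
position: [0.5584, -0.0573, 0.3015]
tcp_rot: [[0.183, -0.983, 0.001], [-0.983, -0.183, -0.001], [0.001, -0.001, -1.0]]
force: [-0.3, 0.2, 0.0]
opening: 0.697
```

```bash
python3 - <<'E'
from h import *
s=bot.read_state(); print(s["position"],s["opening"],s["force"],s["qvel"])
P={}
for n in ["side","scene"]:
    p=vision.capture(n); cv2.imwrite(f"pics/{n}15.png",p["pixels"]); P[n]=p
    o=np.load(f"pics/{n}_im.npy"); x,y,w,h=dict(scene=(120,240,100,100),side=(365,120,85,95))[n]
    cv2.imwrite(f"pics/{n}cmp.png",cv2.resize(np.hstack([o[y:y+h,x:x+w],p["pixels"][y:y+h,x:x+w]]),None,fx=4,fy=4))
E
```

```text
[ 0.55837087 -0.05726884  0.30148529] 0.6967318850023928 [-0.32904601  0.18767678  0.01233805] [-1.65317533  0.44050102 -0.53289736 -0.07617135 -0.16730608  0.06720565]
```

View pics/scenecmp.png

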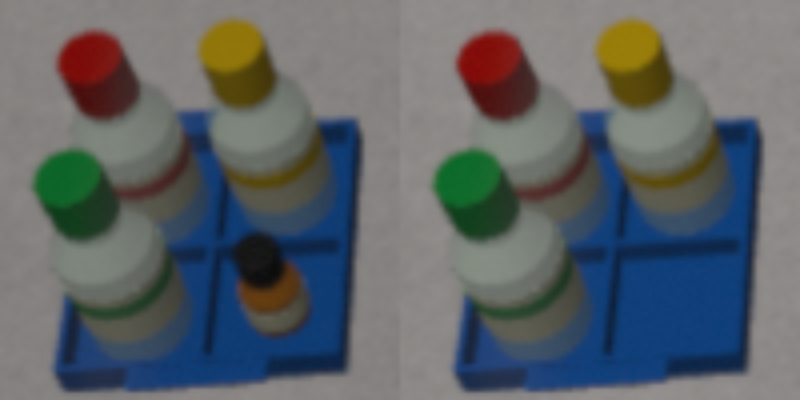

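View pics/sidecmp.png

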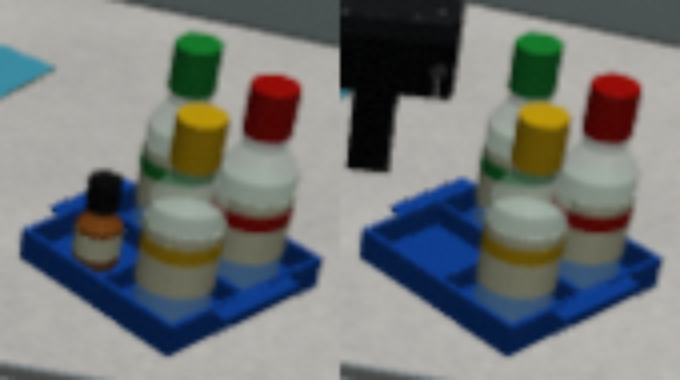

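View pics/side15.png

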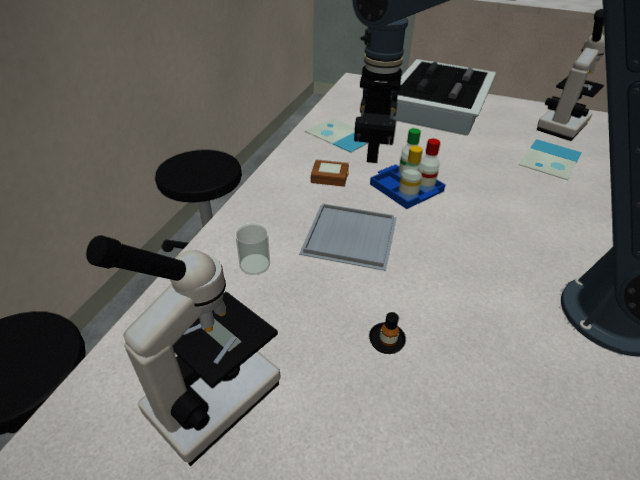

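Before/after crops match to about a pixel (carrier near (405,185) in the side view). The oil stands in the dish at (390,335), and the bystanders have not moved.

```bash
python3 -c "
from rig import bot
print(bot.hand_in())"
```

```text
the job is handed in; nothing more can be done
None
```

I finished the job in about 57 s of the 136 s allowed and handed it in. The interface gave no verdict, so what follows comes from my own checks.

- **Sequence:** I moved the yellow, green and red bottles into the steel tray. Then I stood the oil bottle in the black dish and put red, green and yellow back in their own compartments. All four are released, and the open gripper is about 30 cm above the bench, touching nothing.
- **Tall bottles:** Each was released within about 1 mm of the tool position it was picked up from. Crops of the carrier before and after match to about a pixel in the side and scene views, and all three bottles look upright.
- **Oil bottle:** The wrist picture shows it upright and centred in the dish, and the final side view agrees.
- **Bystanders:** The microscope, beaker and slide box look unmoved in the final side view. I did not measure them numerically.
- **Forces:** The tool-force readings at the end of each move stayed below about 4 N. I did not see the peaks within moves.
- **Disagreements:** The two fixed cameras differed by up to about 5 mm on the bottles and up to about 15 mm on the tray and carrier corners. I averaged them for the tray and checked the bottle and dish positions with the wrist camera, which agreed within about 3 mm.

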